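# Put the cask-fitting kit back into its latching cradles

### The arm

A 6-joint arm with a two-finger parallel gripper is mounted at the origin on a cart in front of the work surface, level with it; the furniture and walls round the work are solid. World frame = base frame: x ahead of the robot, y to its left, z up, the work surface at z = 0. Lengths are in mm, angles in degrees, forces in N, time in s.
With the tool pointing down it reaches from about 350 to 850 mm from the base axis. Payload 8.1 kg.
Tool frame: the origin (TCP) lies on the front face of the gripper's body, between the roots of the fingers; the fingertips stand r.finger_overhang ahead of it and the grasp point (between the pads) lies 54 mm ahead of it (r.finger_overhang is the distance from the TCP to the fingertips, in mm); y points along the fingers, z is the direction in which the jaws open and shut, and the axes are right-handed (so a half turn about y gives the same grasp; the last joint's range is limited). The gripper opens to 85 mm and grips with 20 to 120 N. Pads are 22 mm wide; open, the fingers measure 114 mm over their backs; the gripper's body (76 mm by 85 mm) begins 54 mm behind the grasp point. The pads swing forward as they close: fully open they stand 13 mm farther back than shut.
Start: joints at [60.596, 7.471, 85.268, -0, 87.261, -4.893], TCP at [248.902, 545.943, 303.892] pointing down, gripper open.
Joint ranges: [-169.43, 169.43], [-51.17, 129.36], [1.28, 143.12], [-76.62, 256.62], [0, 156.53], [-152.29, 152.29]. Speed limits (degrees/s): [136.94, 136.94, 159.86, 180, 180, 180].

### API

Orientations are given as [roll, pitch, yaw] about the fixed x, y, z axes, in that order (R = Rz(yaw) Ry(pitch) Rx(roll)).
In Python, from bench import r gives the robot as it stands. The module is installed in compiled form; this text tells all that it offers.
- The arm moves only by the tool arm_command, never from a script. Its argument "increments" is a list of rows, each a list of 6 numbers: the shift along the tool's x, y, z in m, then the turn, a rotation vector about the tool's x, y, z in rad. In form: [[tx, ty, tz, wx, wy, wz], ...]. A call has exactly 10 rows; each row is the pose to reach, as a shift and turn from the pose commanded when the call began, along the tool's axes at that moment; what a row does not reach only later rows make up. A row lasts 1/8 s, in which the tool goes at most 62.5 mm and 10.7 degrees, less where a joint would pass 70% of its speed; a pose out of reach is approached as far as the arm can. A call with a gripper value outside its range is refused whole. "jaw" is the gripper's target within -1 to 1 (shut at 1, half-way at 0, fully open at -1), set as the call begins (left out, the last holds). The fingers move at their own pace and stop on an object; "force" is the grip in N (left out, the last holds). Time passes only in rows, so rows that repeat a pose let the fingers close, or fill a call up. It gives the time, the measured TCP pose, the force and the opening at its end, in the units of the state.
- r.sense(): the state, without advancing time (a new reading comes with each control period).
- r.snapshot(name): name is "side" or "top"; returns the picture (400x640x3 uint8, red, green, blue); there is no depth.
- r.camera_model(name): a dict with "intrinsics" (3x3 intrinsics, pixels), "distortion" ([k1, k2, p1, p2, k3] as OpenCV has them; the pictures are not rectified), "cam_to_world" (4x4, takes a point from camera to world coordinates). Camera axes: x right, y down, z forward; pixel columns grow to the right and rows downward; lengths in mm; the calibration is good to about 2 mm. A picture is of the moment at which its call begins. camera_model takes no time and is no camera call.
- r.hand_in(): hands the job in, once; it reports no verdict.
Trained networks look in the newest picture that a camera, given by its name, has taken for a name from the list of things; names that differ only in an ending like _2 or _b are one class to them, and where a whole thing is asked for, a point or a joint stands for the part that bears it (a point fixed in the world has none). Each returns a list of dicts, best first, with "conf" (0 to 1); they miss things now and then, are a little off and sometimes report something else, mostly with a low value. They report only what shows in the picture. A call takes as long as a camera call.
- r.trace(camera, target): "mask" (400x640 bool, what is visible of it) and "position" ([column, row] in pixels, amid what is visible of it).
- r.spot_point(camera, target): "position" ([column, row] in pixels: a listed point, or the origin of a listed thing).
The state is a dict: "time": time; "joint_pos": joint angles; "qd": joint speeds; "joint_efforts": joint torques, N m; "tool_pos": TCP position; "tcp_rot": TCP orientation; "ft_force": force on the tool from outside, world axes, zero at the start; "wrist_torque": the same for the moment, N m; "finger_gap": finger opening in mm.
Only numpy, scipy, OpenCV 4.12 (cv2) and the standard library are available. Lean on these libraries where they do the work, as an engineer would, in place of code of your own. Each camera call takes 0.05 s, during which the arm holds its last target.

### The job

Put the four tools of the cask-fitting kit (whetstone, folding rule, brass barrel tap and paint brush) back into their plywood cradles, each into the one with its own felt outline. Press each tool down until it lies flat on the floor of its cradle with the spring bolt snapped out over its end, and let go of it.

Things in the scene. Friction and masses are not known exactly. Their poses are not given: they have to be found in the camera images.
- whetstone: grey oil stone, a plain block 48 x 152 x 24 mm, 0.48 kg. Origin: centre of its underside; its long axis is y, its width x, z up. Grip it across the 48 mm at the middle.
- folding_rule: yellow folding wooden rule, closed, 18 x 211 x 16 mm, 0.09 kg. Origin: centre of its underside; long axis y. Grip it across the 18 mm at the middle.
- barrel_tap: brass barrel tap, lying; its solid body is 22 mm wide (x), 100 mm long (y), 26 mm high; its small handle rises to 47 mm (do not grip it). 0.21 kg. Origin: centre of its underside; long axis y. Grip the body across the 22 mm at the middle.
- paint_brush: flat paint brush, 221 mm long (y), lying flat. Bristles and head: 46 mm wide, 14 mm high, from y = -111 to -28; ferrule 42 mm wide to y = 12; handle 20 mm wide, 11 mm high, to y = +111. 0.09 kg. Origin: centre of its underside, halfway along; -y is the bristle end. Grip it across the 46 mm of the head, between y = -60 and -40.
- stone_cradle: plywood cradle, base 85 mm wide, dark green felt outline 50 x 154 mm; guides at y = -52, +52. All 4 cradles: fixed; floor 10 mm above the underside; origin: underside, below the felt's centre; y along the felt; a seated tool's origin is 10 mm above it, axes parallel. Wood guides leave 5 mm play a side and flare 6 mm, top 18 mm above the floor. Stone fits either way round.
- rule_cradle: cradle with a long thin felt outline 20 x 212 mm; guides at y = -78, +78 (each guide 16 mm long, 12 thick). All cradles: wood stop at the +y end; at -y, facing the robot, a steel housing with a bevelled brass spring bolt that stands 7 mm over the seated tool's end, 2 mm above it. Housing and stop leave the tool 5 mm at each end. Rule fits either way round.
- tap_cradle: shortest cradle, stepped felt outline 102 mm long, 26 mm wide, 18 at +y; guides at y = -36, +36. All cradles: a tool pressed straight down onto the bolt's bevel (24 mm high, 34 degrees from vertical) drives it back against a light spring (1 to 3 N down at the tool's end); on the floor the bolt springs out over it. Housing 23 mm wide, its top 25 mm above the tool's. Tap fits either way.
- brush_cradle: cradle with a brush-shaped felt outline, 222 mm long, 48 mm wide at the bolt (-y) end, 22 mm at the stop; guides 56 mm apart at y = -86 and 30 mm apart at y = +80: the brush fits only bristles to the bolt. Floor, origin, axes, play and bolt as in the other cradles. A tool with one end still up can be pushed down there with shut fingers.

How it is judged:
By the outcome, as a careful person would: the job done as asked, in the order asked, and still so for the second after the job is handed in, with the robot touching nothing.
It also fails if it takes over 120 s, if anything falls off the work surface, if the arm or the gripper's body presses on something with over 40 N, if the wrist force passes 120 N, or if a joint passes its speed limit or range.

## Working session

There is one attempt and no reset: what is moved stays moved. The work goes in short steps, Python scripts to look and compute and a tool call to move; the robot and the scene stay as the last step left them, time stands still between calls to the robot, and variables do not carry over. Pictures are saved under pics/ and viewed, and the job is handed in when it is done.

Besides the shell and the picture viewer there is one more tool, called after "Call:" as a command line: name --pt "numbers of a row" for each row, then --argument value for the rest. arm_command: Moves the arm, as the interface text tells. Its arguments: {"type":"object","properties":{"increments":{"type":"array","items":{"type":"array","items":{"type":"number"}}},"jaw":{"type":"number"},"force":{"type":"number"}},"required":["increments"]}

```bash
mkdir -p pics; ls
python3 - <<'E'
from bench import r
import cv2, numpy as np
s=r.sense(); print(s); print(r.finger_overhang)
for n in ("side","top"):
    im=r.snapshot(n); cv2.imwrite(f"pics/{n}0.png",im[:,:,::-1])
    m=r.camera_model(n); print(n,np.round(m["intrinsics"],1),m["distortion"],np.round(m["cam_to_world"],3))
E
```

```text
pics
{'time': 0.0, 'joint_pos': array([ 6.05947791e+01,  7.51443027e+00,  8.53305906e+01,  3.55853071e-03,
        8.72608698e+01, -4.89198777e+00]), 'qd': array([ 0.04596804,  0.03576596, -0.0405359 ,  0.01594816, -0.03446011,
        0.10058562]), 'joint_efforts': array([ 1.22539899e-03, -5.69390881e+01, -5.00566542e+01, -9.65839104e-05,
        1.42622300e-02,  2.57358482e-05]), 'tool_pos': array([248.68865501, 545.57472859, 302.83880185]), 'tcp_rot': array([-9.01052018e+01,  1.25712934e-02, -2.45134181e+01]), 'ft_force': array([-0.27195048,  0.46123261,  0.31371726]), 'wrist_torque': array([-0.00378529, -0.02430764,  0.0392476 ]), 'finger_gap': 85.42424186356541}
72.6
side [[370.1   0.  318.8]
 [  0.  370.1 199. ]
 [  0.    0.    1. ]] [-0.05855028  0.          0.          0.          0.        ] [[ 9.56000e-01 -1.37000e-01  2.61000e-01  2.45807e+02]
 [-2.94000e-01 -4.53000e-01  8.41000e-01 -8.35764e+02]
 [ 2.00000e-03 -8.81000e-01 -4.73000e-01  5.03494e+02]
 [ 0.00000e+00  0.00000e+00  0.00000e+00  1.00000e+00]]
top [[398.7   0.  322.3]
 [  0.  398.7 200.1]
 [  0.    0.    1. ]] [0.0194797 0.        0.        0.        0.       ] [[ 2.700000e-02 -9.850000e-01  1.730000e-01  3.012900e+02]
 [-1.000000e+00 -2.400000e-02  1.600000e-02 -8.370000e+00]
 [-1.200000e-02 -1.730000e-01 -9.850000e-01  1.156601e+03]
 [ 0.000000e+00  0.000000e+00  0.000000e+00  1.000000e+00]]
```

View pics/top0.png

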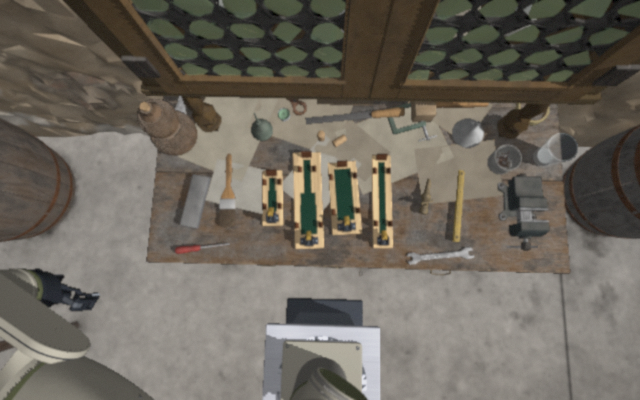

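View pics/side0.png

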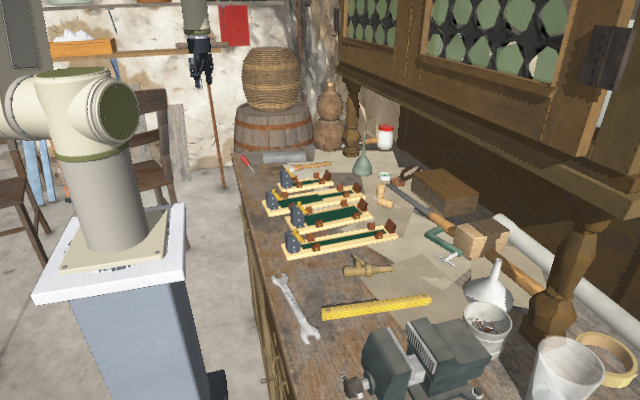

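```bash
cat > h.py <<'E'
from bench import r
import cv2, numpy as np
from scipy.spatial.transform import Rotation as R
def ray(cam,uv):
    m=r.camera_model(cam);K=np.array(m["intrinsics"]);T=np.array(m["cam_to_world"])
    p=cv2.undistortPoints(np.array(uv,float).reshape(-1,1,2),K,np.array(m["distortion"],float)).reshape(-1,2)
    d=np.c_[p,np.ones(len(p))]@T[:3,:3].T
    return T[:3,3],d
def onz(cam,uv,z):
    o,d=ray(cam,uv); return (o+d*((z-o[2])/d[:,2])[:,None])[:,:2]
def proj(cam,P):
    m=r.camera_model(cam);T=np.linalg.inv(np.array(m["cam_to_world"]))
    P=np.asarray(P,float).reshape(-1,3)
    q,_=cv2.projectPoints(P,cv2.Rodrigues(T[:3,:3])[0],T[:3,3],np.array(m["intrinsics"]),np.array(m["distortion"],float))
    return q.reshape(-1,2)
E
python3 - <<'E'
from h import *
import pickle
out={}
for n in ("top","side"):
    r.snapshot(n)
    for t in "whetstone folding_rule barrel_tap paint_brush stone_cradle rule_cradle tap_cradle brush_cradle".split():
        a=r.trace(n,t); b=r.spot_point(n,t)
        out[n,t]=(a,b)
        z={'whetstone':24,'folding_rule':16,'barrel_tap':26,'paint_brush':12}.get(t,10)
        print(n,t,[(round(x['conf'],2),np.round(x['position'],1),int(x['mask'].sum())) for x in a[:2]],[(round(x['conf'],2),np.round(x['position'],1)) for x in b[:2]])
        if a:
            rect=cv2.minAreaRect(onz(n,np.argwhere(a[0]['mask'])[:,::-1],z).astype(np.float32)); print('    ',np.round(rect[0],1),np.round(rect[1],1),round(rect[2],1), 'spot z0', np.round(onz(n,b[0]['position'],0 if z!=10 else 0),1) if b else None)
pickle.dump(out,open('det.pkl','wb')); print(r.sense()['time'])
E
```

```text
top whetstone [(0.59, array([192.8, 200.1]), 1050)] [(0.64, array([197.3, 199.3])), (0.49, array([349.1, 196.2]))]
     [488.2 375.9] [ 60.3 160.8] 79.0 spot z0 [[497.3 379.3]]
top folding_rule [(0.76, array([460.1, 207.8]), 546)] [(0.75, array([457.5, 207.6]))]
     [ 497.5 -383.3] [ 23.1 212.9] 84.2 spot z0 [[ 491.4 -384.6]]
top barrel_tap [(0.72, array([426.8, 199.7]), 220)] [(0.74, array([423.3, 198.6]))]
     [ 514.3 -289.1] [28.3 98.6] 78.1 spot z0 [[ 515.7 -285.9]]
top paint_brush [(0.91, array([224.9, 200.5]), 741)] [(0.74, array([225. , 188.6]))]
     [525. 290.] [218.9  46.2] 3.7 spot z0 [[531.5 299.7]]
top stone_cradle [(0.77, array([345.3, 197.9]), 2149)] []
     [513.2 -51.6] [218.1  90.5] 6.0 spot z0 None
top rule_cradle [(0.63, array([383.1, 202.7]), 1814)] [(0.6, array([425.1, 195.1])), (0.58, array([379.6, 199.3]))]
     [ 505.3 -164.1] [280.8  59. ] 1.5 spot z0 [[ 526.3 -291.4]]
top tap_cradle [(0.62, array([273.3, 201.2]), 1136)] [(0.7, array([271.1, 197. ]))]
     [507.  157.9] [164.2  59.2] 2.5 spot z0 [[509.5 161.8]]
top brush_cradle [(0.94, array([306.7, 201.4]
[... 769 characters left out ...]
.1] 4.7 spot z0 [[537.2 296.5]]
side stone_cradle [(0.6, array([326.6, 215.5]), 1870)] [(0.6, array([333.8, 217.7]))]
     [515.1 -48.9] [160.4 230.8] 80.9 spot z0 [[529.9 -51.6]]
side rule_cradle [(0.82, array([336.4, 238.9]), 2278)] [(0.93, array([344.3, 244.1]))]
     [ 513.6 -155. ] [113.9 291.6] 84.8 spot z0 [[ 514.2 -171.8]]
side tap_cradle [(0.69, array([299.1, 181.8]), 873), (0.62, array([282.2, 157.3]), 422)] [(0.84, array([304.9, 186.5]))]
     [516.  186.2] [177.4 168.7] 73.2 spot z0 [[505.8 148.7]]
side brush_cradle [(0.76, array([311.7, 199.3]), 1622)] [(0.76, array([315.6, 197.9])), (0.28, array([335.6, 218.4]))]
     [507.8  52.3] [146.1 296.1] 84.4 spot z0 [[515.9  68.1]]
1.8
```

Run:
```python
import cv2
im=cv2.imread('pics/top0.png')
cv2.imwrite('pics/c1.png',cv2.resize(im[140:260,250:410],None,fx=5,fy=5,interpolation=cv2.INTER_CUBIC))
cv2.imwrite('pics/c2.png',cv2.resize(im[140:265,165:265],None,fx=4.5,fy=4.5,interpolation=cv2.INTER_CUBIC))
cv2.imwrite('pics/c3.png',cv2.resize(im[150:270,400:500],None,fx=4.5,fy=4.5,interpolation=cv2.INTER_CUBIC))
```

```text
(no output)
```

View pics/c1.png

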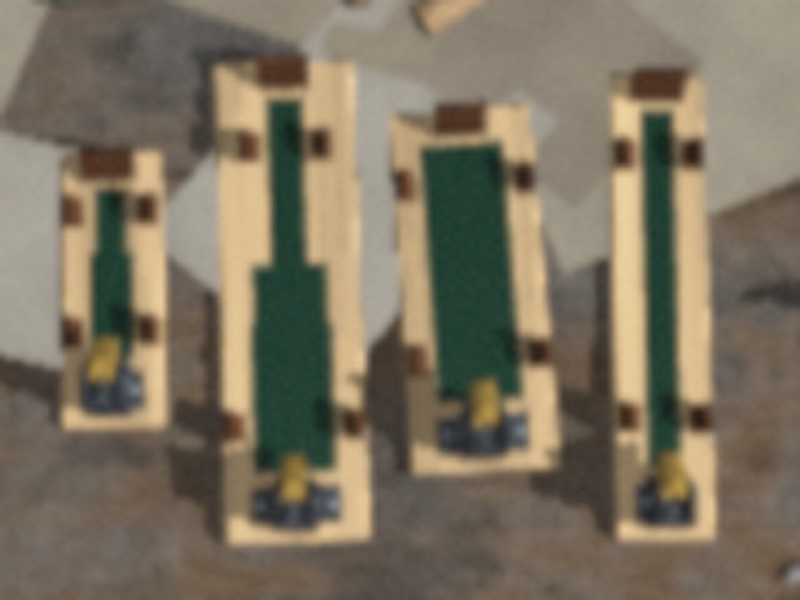

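View pics/c2.png

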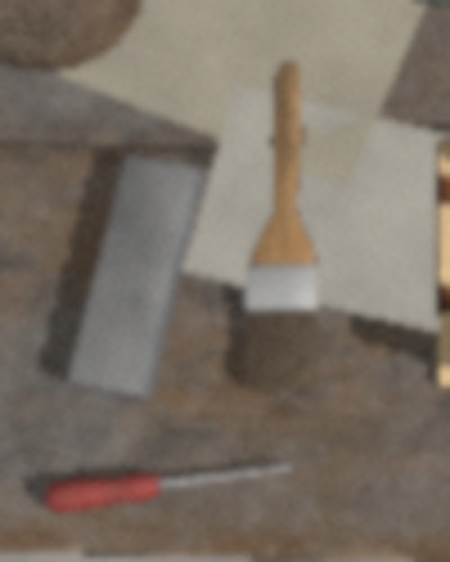

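View pics/c3.png

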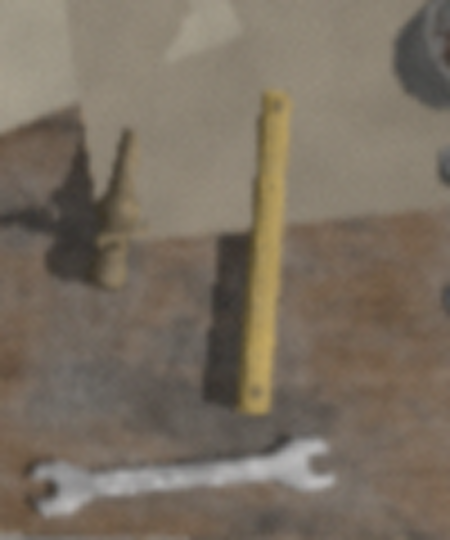

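```bash
cat > fit.py <<'E'
from h import *
import pickle
from scipy.optimize import minimize
S=4
def box(x0,x1,y0,y1,z0,z1): return np.array([[x,y,z] for x in(x0,x1) for y in(y0,y1) for z in(z0,z1)],float)
MOD={'whetstone':[box(-24,24,-76,76,0,24)],'folding_rule':[box(-9,9,-105.5,105.5,0,16)],
'barrel_tap':[box(-11,11,-50,50,0,26)],
'paint_brush':[box(-23,23,-111,-28,0,14),box(-21,21,-28,12,0,13),box(-10,10,12,111,0,11)]}
FELT={'stone_cradle':[box(-25,25,-77,77,10,10)],'rule_cradle':[box(-10,10,-106,106,10,10)],
'tap_cradle':[box(-13,13,-51,10,10,10),box(-9,9,10,51,10,10)],
'brush_cradle':[box(-24,24,-111,12,10,10),box(-11,11,12,111,10,10)]}
def tf(P,p):
    c,s=np.cos(p[2]),np.sin(p[2]); return np.c_[p[0]+c*P[:,0]-s*P[:,1],p[1]+s*P[:,0]+c*P[:,1],P[:,2]]
def render(cam,boxes,p,roi):
    x0,y0,x1,y1=roi
    out=np.zeros(((y1-y0)*S,(x1-x0)*S),np.uint8)
    for b in boxes:
        q=(proj(cam,tf(b,p))-[x0,y0]+.5)*S-.5
        h=cv2.convexHull(np.round(q*16).astype(np.int32)); cv2.fillConvexPoly(out,h,255,shift=4)
    return cv2.resize(out,None,fx=1/S,fy=1/S,interpolation=cv2.INTER_AREA)/255.
def fit(views,boxes,p0,dc=None):
    # views: list of (cam, softmask)
    vs=[]
    for cam,m in views:
        ys,xs=np.nonzero(m>.5); roi=(max(xs.min()-25,0),max(ys.min()-25,0),min(xs.max()+25,640),min(ys.max()+25,400))
        vs.append((cam,m[roi[1]:roi[3],roi[0]:roi[2]],roi))
    def cost(v):
        p=[v[0]*10,v[1]*10,v[2]*.1]; c=0
        for cam,m,roi in vs:
            a=render(cam,boxes,p,roi); w=np.ones_like(m)
            if dc is not None: w-=np.minimum(1,render(cam,dc,p,roi))
            c+=(w*np.abs(a-m)).sum()/max((a).sum(),1)
        return c
    best=None
    for k in range(3):
        x=np.array([p0[0]/10,p0[1]/10,p0[2]*10]) if best is None else best.x
        sm=np.vstack([x,x+[.6,0,0],x+[0,.6,0],x+[0,0,.6]])
        b=minimize(cost,x,method='Nelder-Mead',options=dict(initial_simplex=sm,xatol=1e-3,fatol=1e-5))
        if best is None or b.fun<best.fun: best=b
    return np.array([best.x[0]*10,best.x[1]*10,best.x[2]*.1]),best.fun
E
cat > f1.py <<'E'
from fit import *
det=pickle.load(open('det.pkl','rb'))
im={n:cv2.imread(f'pics/{n}0.png') for n in('top','side')}
init={'whetstone':(488,376,-1.75),'folding_rule':(497,-383,-1.67),'barrel_tap':(514,-289,-1.78),'paint_brush':(525,290,-1.5),
'stone_cradle':(520,-50,-1.5),'rule_cradle':(515,-165,-1.55),'tap_cradle':(510,160,-1.55),'brush_cradle':(515,52,-1.5)}
res={}
for t,p0 in init.items():
    # yaw: local y toward world +x => yaw=-90
    if t in MOD:
        ms={n:det[n,t][0][0]['mask'].astype(float) for n in im}
        for sel in (['top'],['side'],['top','side']):
            p,c=fit([(n,ms[n]) for n in sel],MOD[t],p0); print(t,sel,np.round([*p[:2],np.degrees(p[2])],2),round(c,3))
            if sel==['top']: res[t]=p
    else:
        for n in im:
            i=im[n].astype(int); g=((i[...,1]>i[...,2]+15)&(i[...,1]<110)).astype(float)
            P=np.array(MOD and FELT[t]).reshape(-1,3); q=proj(n,tf(P,p0)); zone=np.zeros(g.shape,np.uint8)
            cv2.fillConvexPoly(zone,cv2.convexHull(np.round(q).astype(np.int32)),1); zone=cv2.dilate(zone,np.ones((9,9)))
            g=g*zone
            L=FELT[t][0][:,1].min()
            dc=[box(-40,40,L-5,L+(30 if n=='top' else 30),10,10)]
            p,c=fit([(n,g)],FELT[t],p0,dc); print(t,n,np.round([*p[:2],np.degrees(p[2])],2),round(c,3),g.sum())
            if n=='top': res[t]=p
pickle.dump(res,open('res.pkl','wb'))
v=cv2.resize(im['top'][140:270,165:485],None,fx=2.5,fy=2.5,interpolation=cv2.INTER_CUBIC)
for t,p in res.items():
    for b in {**MOD,**FELT}[t]:
        q=(proj('top',tf(b,p))-[165,140]+.5)*2.5
        cv2.polylines(v,[cv2.convexHull(np.round(q).astype(np.int32))],True,(0,0,255),1)
cv2.imwrite('pics/ov_top.png',v)
v=cv2.resize(im['side'][130:330,230:450],None,fx=3,fy=3,interpolation=cv2.INTER_CUBIC)
for t,p in res.items():
    for b in {**MOD,**FELT}[t]:
        q=(proj('side',tf(b,p))-[230,130]+.5)*3
        cv2.polylines(v,[cv2.convexHull(np.round(q).astype(np.int32))],True,(0,0,255),1)
cv2.imwrite('pics/ov_side.png',v)
E
python3 f1.py
```

```text
whetstone ['top'] [488.48 380.4  -99.68] 0.073
whetstone ['side'] [489.59 379.05 -94.26] 0.128
whetstone ['top', 'side'] [489.35 379.81 -99.06] 0.218
folding_rule ['top'] [ 498.29 -385.23  -96.14] 0.115
folding_rule ['side'] [ 497.72 -385.84  -96.07] 0.167
folding_rule ['top', 'side'] [ 498.36 -385.33  -96.29] 0.284
barrel_tap ['top'] [ 517.67 -291.48 -106.88] 0.374
barrel_tap ['side'] [ 522.22 -283.89 -107.16] 0.386
barrel_tap ['top', 'side'] [ 519.17 -291.   -106.55] 0.821Traceback (most recent call last):
  File "f1.py", line 12, in <module>
    p,c=fit([(n,ms[n]) for n in sel],MOD[t],p0); print(t,sel,np.round([*p[:2],np.degrees(p[2])],2),round(c,3))
        ~~~^^^^^^^^^^^^^^^^^^^^^^^^^^^^^^^^^^^^
  File "fit.py", line 38, in fit
    b=minimize(cost,x,method='Nelder-Mead',options=dict(initial_simplex=sm,xatol=1e-3,fatol=1e-5))
    res = _minimize_neldermead(fun, x0, args, callback, bounds=bounds,
                               **options)
    fxr = func(xr)
    fx = function(np.copy(x), *(wrapper_args + args))
  File "fit.py", line 30, in cost
    a=render(cam,boxes,p,roi); w=np.ones_like(m)
  File "fit.py", line 18, in render
    q=(proj(cam,tf(b,p))-[x0,y0]+.5)*S-.5
       ~~~~^^^^^^^^^^^^^
  File "h.py", line 12, in proj
    m=r.camera_model(cam);T=np.linalg.inv(np.array(m["cam_to_world"]))
ValueError: time passes only in moves, steps and waits
```

```bash
python3 - <<'E'
from bench import r
import pickle
print(r.sense()['time'])
pickle.dump({n:r.camera_model(n) for n in('top','side')},open('cam.pkl','wb'))
E
sed -i 's/^def ray/import pickle\nCAM=pickle.load(open("cam.pkl","rb"))\ndef ray/; s/r.camera_model(cam)/CAM[cam]/' h.py; time python3 f1.py
```

```text
1.8
whetstone ['top'] [488.48 380.4  -99.68] 0.073
whetstone ['side'] [489.59 379.05 -94.26] 0.128
whetstone ['top', 'side'] [489.35 379.81 -99.06] 0.218
folding_rule ['top'] [ 498.29 -385.23  -96.14] 0.115
folding_rule ['side'] [ 497.72 -385.84  -96.07] 0.167
folding_rule ['top', 'side'] [ 498.36 -385.33  -96.29] 0.284
barrel_tap ['top'] [ 517.67 -291.48 -106.88] 0.374
barrel_tap ['side'] [ 522.22 -283.89 -107.16] 0.386
barrel_tap ['top', 'side'] [ 519.17 -291.   -106.55] 0.821
paint_brush ['top'] [525.64 289.36 -86.04] 0.227
paint_brush ['side'] [529.63 294.26 -87.03] 0.335
paint_brush ['top', 'side'] [526.8  290.09 -86.08] 0.574
stone_cradle top [518.33 -50.26 -84.11] 0.14 680.0
stone_cradle side [520.68 -51.81 -84.22] 0.18 444.0
rule_cradle top [ 512.79 -162.01  -89.16] 0.362 271.0
rule_cradle side [ 518.5  -162.48  -88.77] 0.328 275.0
tap_cradle top [506.79 158.97 -87.76] 0.227 137.0
tap_cradle side [511.13 157.04 -84.31] 0.367 41.0
brush_cradle top [507.94  56.46 -88.46] 0.226 648.0
brush_cradle side [511.67  53.93 -85.47] 0.314 305.0
real	0m7.238s
user	0m6.541s
sys	0m0.188s
```

View pics/ov_top.png

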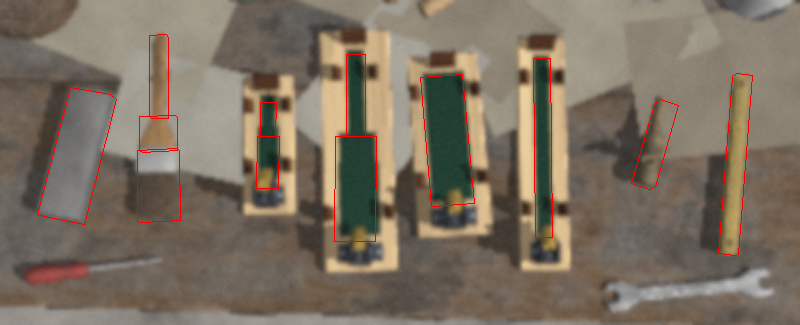

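View pics/ov_side.png

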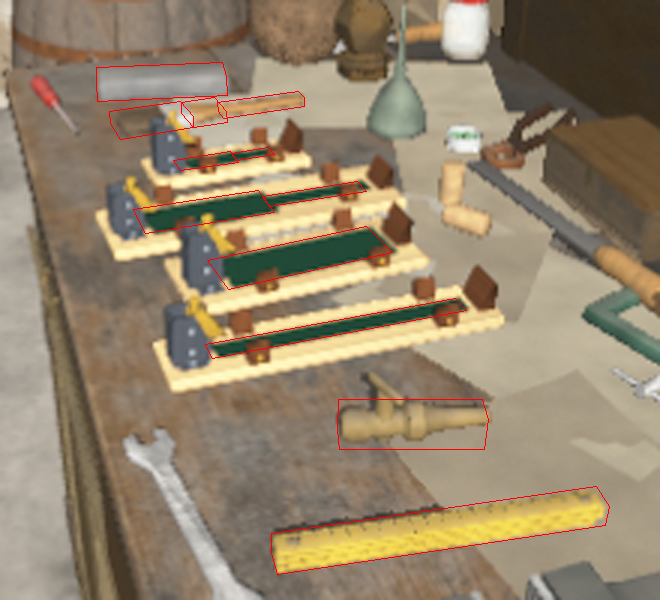

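Run:
```python
import cv2
i=cv2.imread('pics/top0.png')[...,::-1]
for c,a,b in ((272,168,200),(307,150,170),(382,155,170)):
    print(c,[(y,*map(int,i[y,c])) for y in range(a,b)])
print([(x,*map(int,i[185,x])) for x in range(262,284)])
print([(x,*map(int,i[190,x])) for x in range(374,394)])
```

```text
272 [(168, 100, 91, 83), (169, 87, 74, 63), (170, 75, 54, 41), (171, 81, 52, 38), (172, 80, 52, 34), (173, 83, 55, 40), (174, 83, 54, 39), (175, 98, 75, 54), (176, 122, 102, 75), (177, 112, 97, 76), (178, 64, 63, 50), (179, 25, 42, 34), (180, 24, 43, 36), (181, 20, 43, 34), (182, 26, 50, 41), (183, 28, 56, 43), (184, 28, 59, 45), (185, 34, 63, 50), (186, 34, 62, 51), (187, 34, 63, 50), (188, 30, 60, 48), (189, 36, 64, 51), (190, 33, 63, 49), (191, 32, 60, 49), (192, 35, 63, 48), (193, 31, 62, 49), (194, 35, 63, 53), (195, 38, 66, 52), (196, 37, 66, 54), (197, 34, 64, 51), (198, 34, 63, 51), (199, 31, 60, 48)]
307 [(150, 87, 80, 74), (151, 83, 65, 56), (152, 85, 57, 42), (153, 79, 52, 35), (154, 78, 51, 35), (155, 79, 51, 35), (156, 88, 61, 44), (157, 123, 99, 74), (158, 164, 139, 107), (159, 150, 133, 100), (160, 86, 89, 67), (161, 37, 63, 50), (162, 31, 60, 47), (163, 32, 56, 45), (164, 24, 49, 38), (165, 19, 40, 31), (166, 24, 42, 35), (167, 22, 42, 33), (168, 25, 45, 34), (169, 24, 49, 37)]
382 [(155, 77, 50, 35), (156, 80, 52, 36), (157, 80, 51, 38), (158, 82, 55, 38), (159, 105,
[... 393 characters left out ...]
, 53), (271, 34, 64, 50), (272, 34, 63, 50), (273, 38, 64, 49), (274, 79, 85, 66), (275, 132, 120, 94), (276, 175, 150, 116), (277, 185, 157, 119), (278, 185, 156, 118), (279, 188, 158, 118), (280, 191, 161, 122), (281, 198, 169, 131), (282, 194, 173, 141), (283, 171, 162, 146)]
[(374, 231, 205, 156), (375, 233, 208, 159), (376, 230, 203, 154), (377, 216, 187, 141), (378, 168, 150, 114), (379, 89, 94, 72), (380, 38, 64, 51), (381, 31, 60, 48), (382, 29, 61, 50), (383, 42, 65, 51), (384, 89, 94, 74), (385, 157, 145, 111), (386, 209, 182, 138), (387, 220, 190, 145), (388, 219, 188, 144), (389, 210, 180, 137), (390, 197, 170, 132), (391, 165, 144, 118), (392, 122, 109, 95), (393, 108, 100, 88)]
```

```bash
cat > f2.py <<'E'
from fit import *
im={n:cv2.imread(f'pics/{n}0.png') for n in('top','side')}
res=pickle.load(open('res.pkl','rb'))
for t in FELT:
    for n in im:
        i=im[n].astype(float); k=np.maximum(i[...,1]/np.maximum(i[...,2],1),.85); g=np.clip((170-200*k)/(108-168*k),0,1); g[g<.2]=0
        g[(i.sum(2)>450)]=0
        zone=np.zeros(g.shape,np.uint8)
        L=FELT[t][0][:,1].min(); H=FELT[t][-1][:,1].max(); W=FELT[t][0][:,0].max()
        q=proj(n,tf(box(-W-5,W+5,L,H+10,10,10),res[t])); cv2.fillConvexPoly(zone,cv2.convexHull(np.round(q).astype(np.int32)),1)
        g=g*zone
        dc=[box(-40,40,L-25,L+35,10,10)]
        best=None
        for st in ([None] if t[0] in 'sr' else range(-30,45,3)):
            B=FELT[t]
            if st is not None:
                a=B[0].copy(); a[a[:,1]>0,1]=st; a[:,1]=np.where(B[0][:,1]==L,L,st); b=B[1].copy(); b[:,1]=np.where(B[1][:,1]==H,H,st); B=[a,b]
            p,c=fit([(n,g)],B,res[t],dc)
            if best is None or c<best[1]: best=(p,c,st,B)
        p,c,st,B=best; print(t,n,np.round([*p[:2],np.degrees(p[2])],2),round(c,3),st)
        if n=='top': res[t]=p; FELT[t]=B
pickle.dump((res,FELT),open('res2.pkl','wb'))
v=cv2.resize(im['top'][140:260,250:410],None,fx=5,fy=5,interpolation=cv2.INTER_CUBIC)
for t in FELT:
    for b in FELT[t]:
        q=(proj('top',tf(b,res[t]))-[250,140]+.5)*5
        cv2.polylines(v,[cv2.convexHull(np.round(q).astype(np.int32))],True,(0,0,255),1)
cv2.imwrite('pics/ov_top2.png',v)
E
python3 f2.py
```

```text
stone_cradle top [520.1  -52.17 -85.56] 0.078 None
stone_cradle side [522.34 -52.93 -82.41] 0.126 None
rule_cradle top [ 514.94 -162.89  -88.63] 0.193 None
rule_cradle side [ 519.23 -163.95  -88.7 ] 0.229 None
tap_cradle top [513.6  158.61 -87.78] 0.097 -12
tap_cradle side [509.04 156.97 -85.53] 0.195 -18
brush_cradle top [511.2   54.12 -86.29] 0.123 9
brush_cradle side [513.73  51.71 -85.1 ] 0.223 9
```

View pics/ov_top2.png

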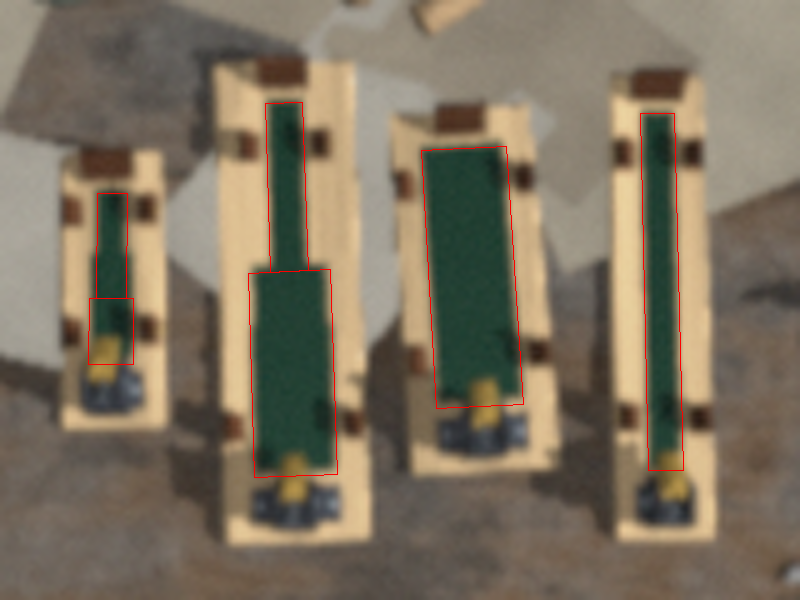

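Run:
```python
from fit import *
det=pickle.load(open('det.pkl','rb'))
for n in('top','side'):
    m=det[n,'barrel_tap'][0][0]['mask']
    uv=np.argwhere(m)[:,::-1]
    P=onz(n,uv,13); mu=P.mean(0); w,V=np.linalg.eigh(np.cov(P.T)); d=V[:,1]; 
    if d[0]<0:d=-d
    s=(P-mu)@d; o=(P-mu)@V[:,0]
    print(n,mu,np.degrees(np.arctan2(d[1],d[0])),s.min(),s.max())
    for a in range(-50,51,10):
        k=(s>=a-5)&(s<a+5)
        if k.sum(): print(a,np.round(P[k].mean(0),1),round(o[k].min(),1),round(o[k].max(),1),k.sum())
im=cv2.imread('pics/top0.png');im2=cv2.imread('pics/side0.png')
a=cv2.resize(im[170:220,400:450],None,fx=8,fy=8,interpolation=cv2.INTER_CUBIC)
b=cv2.resize(im2[245:295,330:405],None,fx=5.3,fy=8,interpolation=cv2.INTER_CUBIC)
cv2.imwrite('pics/tap.png',np.hstack([a,b]))
```

```text
top [ 511.4362145  -288.78756333] -11.325337770853633 -43.98187997094111 55.734763404900534
-40 [ 473.4 -279.9] -12.3 8.4 19
-30 [ 482.3 -282. ] -11.1 10.1 27
-20 [ 491.9 -284.7] -9.8 9.1 25
-10 [ 501.9 -287. ] -10.4 11.6 24
0 [ 510.8 -291.5] -10.7 16.7 33
10 [ 520.9 -291.1] -11.8 12.3 30
20 [ 531.  -291.6] -10.1 7.4 21
30 [ 540.7 -294.1] -7.1 5.8 17
40 [ 550.5 -295.9] -5.8 4.2 13
50 [ 559.9 -297.2] -4.6 2.1 9
side [ 516.91952323 -283.04497274] -12.85167722405097 -47.07464679326376 59.57911826027484
-50 [ 469.8 -283.1] 1.9 17.8 7
-40 [ 476.8 -279.9] -10.8 21.6 52
-30 [ 486.5 -281.1] -13.5 21.9 52
-20 [ 497.7 -280.1] -47.4 23.2 63
-10 [ 509.7 -269. ] -50.8 20.2 94
0 [ 517. -282.] -32.1 24.7 79
10 [ 526. -287.] -17.5 21.9 59
20 [ 535.6 -290.8] -10.0 16.7 43
30 [ 545.6 -292.3] -9.2 14.3 38
40 [ 555.3 -294.3] -8.4 14.5 35
50 [ 565.2 -295.7] -7.7 12.3 31
```

View pics/tap.png

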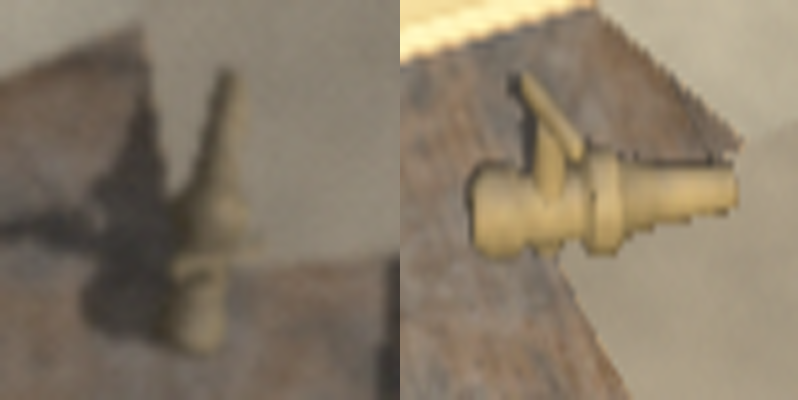

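```bash
cat > cmd.py <<'E'
# usage: python3 cmd.py plan x y z yaw   -> increments from commanded pose ; log 'tx ty tz wx wy wz' commits
import sys,json,os
from h import *
F='cmd.json'
if not os.path.exists(F): json.dump(dict(p=[248.902,545.943,303.892],q=R.from_euler('xyz',[-90,0,-24.511],degrees=True).as_quat().tolist()),open(F,'w'))
c=json.load(open(F)); p=np.array(c['p']); Q=R.from_quat(c['q'])
args=[float(a) for a in sys.argv[2:]]
if sys.argv[1]=='log':
    p=p+Q.apply(np.array(args[:3])*1000); Q=Q*R.from_rotvec(args[3:6]); json.dump(dict(p=p.tolist(),q=Q.as_quat().tolist()),open(F,'w'))
elif sys.argv[1]=='plan':
    for i in range(0,len(args),4):
        t=np.array(args[i:i+3]); G=R.from_euler('xyz',[-90,0,args[i+3]],degrees=True)
        print(args[i:i+4],np.round(Q.inv().apply(t-p)/1000,4).tolist(),np.round((Q.inv()*G).as_rotvec(),4).tolist())
s=r.sense()
print('cmd',np.round(p,1),np.round(Q.as_euler('xyz',degrees=True),2))
print('act',np.round(s['tool_pos'],1),np.round(s['tcp_rot'],2),'F',np.round(s['ft_force'],1),'gap',round(s['finger_gap'],1),'t',round(s['time'],2))
E
python3 cmd.py plan 488.5 380.4 180 -9.7
python3 - <<'E'
from h import *
for z in (300,500,700): print(onz('top',[[320,97],[180,90]],z))
E
```

```text
[488.5, 380.4, 180.0, -9.7] [0.2867, 0.1239, -0.0512] [0.0, -0.2585, 0.0]
cmd [248.9 545.9 303.9] [-90.     0.   -24.51]
act [248.9 545.9 303.9] [-90.     0.   -24.51] F [0.2 0.2 0. ] gap 85.3 t 1.8
[[690.07939072  17.07287197]
 [699.65183147 338.54677523]]
[[599.30443091  11.1324326 ]
 [606.64189043 257.5483482 ]]
[[508.52947109   5.19199323]
 [513.63194938 176.54992118]]
```

Run:
```python
from h import *
def tri(a,b):
    o1,d1=ray('top',[a]);o2,d2=ray('side',[b]); d1,d2=d1[0],d2[0]
    A=np.c_[d1,-d2]; t=np.linalg.lstsq(A,o2-o1,rcond=None)[0]; P,Q=o1+t[0]*d1,o2+t[1]*d2; return (P+Q)/2,np.linalg.norm(P-Q)
print(tri((140,97),(338,70)),tri((140,90),(338,70)))
# edge line test: plane of top edge row 97 at x; intersect side edge ray
o,d=ray('top',[[140,97],[590,97]]); n=np.cross(d[0],d[1])
o2,d2=ray('side',[[345,72],[450,120],[600,195]])
for k in d2:
    t=n@(o-o2)/(n@k); print(o2+t*k)
```

```text
(array([695.98318876, 431.65157561, 290.11438276]), np.float64(21.811950997057668)) (array([704.74736182, 434.08506898, 291.25339948]), np.float64(6.5063650096642425))
[679.05642032 289.8383791  308.96964651]
[ 692.17231711 -247.25159465  303.96305923]
[ 702.06307898 -559.72202665  296.05860561]
```

Call:
arm_command --pt "0.057 0.025 -0.01 0 -0.052 0" --pt "0.115 0.05 -0.02 0 -0.103 0" --pt "0.172 0.074 -0.031 0 -0.155 0" --pt "0.229 0.099 -0.041 0 -0.207 0" --pt "0.26 0.115 -0.047 0 -0.24 0" --pt "0.2867 0.1239 -0.0512 0 -0.2585 0" --pt "0.2867 0.1239 -0.0512 0 -0.2585 0" --pt "0.2867 0.1239 -0.0512 0 -0.2585 0" --pt "0.2867 0.1239 -0.0512 0 -0.2585 0" --pt "0.2867 0.1239 -0.0512 0 -0.2585 0"

```text
time: 3.05
tool_pos: [488.0, 381.2, 180.5]
tcp_rot: [-90.0, -0.0, -9.6]
ft_force: [0.8, 0.5, 0.2]
finger_gap: 85.3
```

```bash
python3 cmd.py log 0.2867 0.1239 -0.0512 0 -0.2585 0
python3 - <<'E'
from h import *
a=r.snapshot('side')[:,:,::-1];b=r.snapshot('top')[:,:,::-1]
v=np.hstack([cv2.resize(a[70:190,230:350],(480,480),interpolation=cv2.INTER_CUBIC),cv2.resize(b[150:250,150:216],(317,480),interpolation=cv2.INTER_CUBIC)])
cv2.imwrite('pics/h1.png',v)
s=r.sense(); T=R.from_euler('xyz',s['tcp_rot'],degrees=True)
for L in (0,54,59.6,72.6):
    for g in (-43,43): print(L,g,(proj('side',s['tool_pos']+T.apply([0,L,g]))-[230,70])*4)
E
```

```text
cmd [488.5 380.4 180. ] [-90.   -0.   -9.7]
act [488.  381.2 180.5] [-8.997e+01 -3.000e-02 -9.630e+00] F [0.8 0.5 0.2] gap 85.3 t 3.05
0 -43 [[205.78157825 172.8105813 ]]
0 43 [[201.73100493 146.50545666]]
54 -43 [[208.59632547 236.77211603]]
54 43 [[204.44327356 207.20606287]]
59.6 -43 [[208.88371881 243.26428945]]
59.6 43 [[204.7205306  213.37603186]]
72.6 -43 [[209.5476293 258.2352077]]
72.6 43 [[205.36126069 227.61019504]]
```

View pics/h1.png

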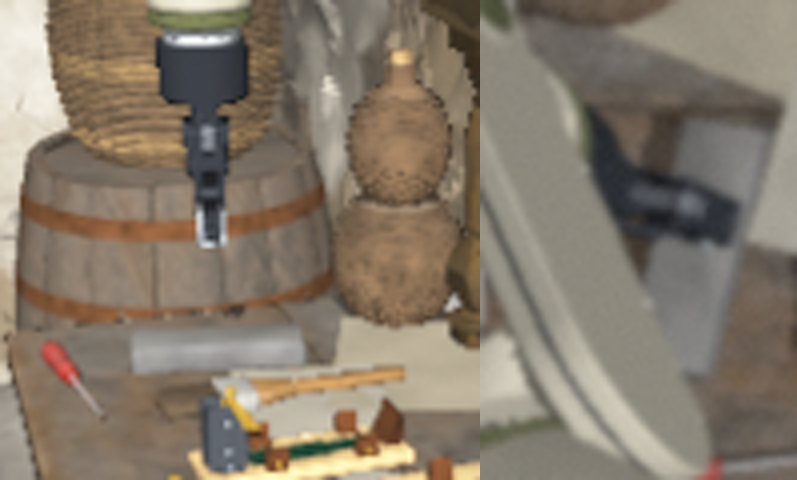

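Call:
arm_command --pt "0.001 0.03 0 0 0 0" --pt "0.001 0.07 0 0 0 0" --pt "0.001 0.1 0 0 0 0" --pt "0.001 0.107 0 0 0 0" --pt "0.001 0.107 0 0 0 0" --pt "0.001 0.107 0 0 0 0" --pt "0.001 0.107 0 0 0 0" --pt "0.001 0.107 0 0 0 0" --pt "0.001 0.107 0 0 0 0" --pt "0.001 0.107 0 0 0 0"

```text
time: 4.4
tool_pos: [489.5, 380.2, 73.1]
tcp_rot: [-90.0, -0.0, -9.7]
ft_force: [0.7, -0.6, -0.2]
finger_gap: 85.7
```

Call:
arm_command --pt "0 0 0 0 0 0" --pt "0 0 0 0 0 0" --pt "0 0 0 0 0 0" --pt "0 0 0 0 0 0" --pt "0 0 0 0 0 0" --pt "0 0 0 0 0 0" --pt "0 0 0 0 0 0" --pt "0 0 0 0 0 0" --pt "0 0 0 0 0 0" --pt "0 0 0 0 0 0" --jaw 1 --force 60

```text
time: 5.65
tool_pos: [489.7, 380.4, 73.3]
tcp_rot: [-90.0, -0.0, -9.7]
ft_force: [-0.1, 1.3, 6.6]
finger_gap: 46.7
```

```bash
python3 cmd.py log 0.001 0.107 0 0 0 0
python3 cmd.py plan 488.5 380.4 180 -9.7 520 -52 180 4.4 520 -52 83 4.4
python3 - <<'E'
from h import *
a=r.snapshot('side')[:,:,::-1]
v=cv2.resize(a[100:190,230:350],(800,600),interpolation=cv2.INTER_CUBIC)
cv2.imwrite('pics/h2.png',v)
E
```

```text
cmd [489.5 380.2  73. ] [-90.   -0.   -9.7]
act [489.7 380.4  73.3] [-8.998e+01 -2.000e-02 -9.700e+00] F [-0.1  1.3  6.6] gap 46.7 t 5.65
[488.5, 380.4, 180.0, -9.7] [-0.001, -0.107, -0.0] [-0.0, -0.0, 0.0]
[520.0, -52.0, 180.0, 4.4] [0.1029, -0.107, -0.4209] [0.0, -0.2461, 0.0]
[520.0, -52.0, 83.0, 4.4] [0.1029, -0.01, -0.4209] [0.0, -0.2461, 0.0]
cmd [489.5 380.2  73. ] [-90.   -0.   -9.7]
act [489.7 380.4  73.3] [-8.998e+01 -2.000e-02 -9.700e+00] F [-0.1  1.3  6.6] gap 46.7 t 5.65
```

View pics/h2.png

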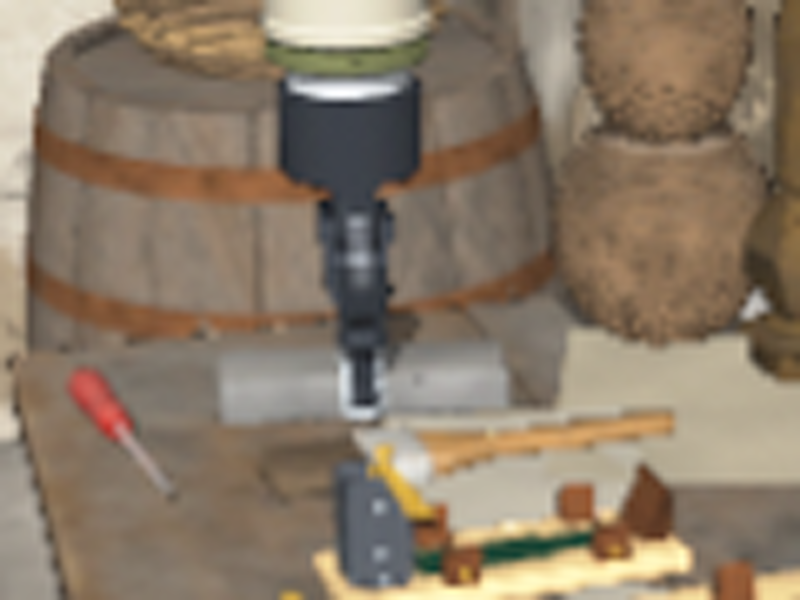

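Call:
arm_command --pt "0 -0.02 0 0 0 0" --pt "0 -0.06 0 0 0 0" --pt "0 -0.095 -0.01 0 0 0" --pt "0.007 -0.107 -0.03 0 -0.02 0" --pt "0.016 -0.107 -0.065 0 -0.04 0" --pt "0.027 -0.107 -0.11 0 -0.065 0" --pt "0.039 -0.107 -0.16 0 -0.095 0" --pt "0.051 -0.107 -0.21 0 -0.125 0" --pt "0.064 -0.107 -0.26 0 -0.15 0" --pt "0.076 -0.107 -0.31 0 -0.18 0"

```text
time: 6.95
tool_pos: [511.4, 60.2, 180.1]
tcp_rot: [-90.0, 0.1, 0.7]
ft_force: [1.3, 0.6, -4.1]
finger_gap: 47.0
```

Call:
arm_command --pt "0.0132 0 -0.043 0 -0.03 0" --pt "0.02 0 -0.078 0 -0.05 0" --pt "0.022 0 -0.1 0 -0.06 0" --pt "0.022 0 -0.1 0 -0.06 0" --pt "0.022 0 -0.1 0 -0.06 0" --pt "0.022 0 -0.1 0 -0.06 0" --pt "0.022 0 -0.1 0 -0.06 0" --pt "0.022 0 -0.1 0 -0.06 0" --pt "0.022 0 -0.1 0 -0.06 0" --pt "0.022 0 -0.1 0 -0.06 0"

```text
time: 8.2
tool_pos: [535.3, -37.8, 180.0]
tcp_rot: [-90.0, 0.0, 4.1]
ft_force: [-0.7, 0.5, -4.5]
finger_gap: 47.0
```

```bash
python3 cmd.py log 0.076 -0.107 -0.31 0 -0.18 0;python3 cmd.py log 0.022 0 -0.1 0 -0.06 0
python3 cmd.py plan 520 -52 125 4.4 520 -52 83 4.4
python3 - <<'E'
from h import *
a=r.snapshot('side')[:,:,::-1]
v=cv2.resize(a[120:260,240:427],(800,600),interpolation=cv2.INTER_CUBIC)
cv2.imwrite('pics/h3.png',v)
E
```

```text
cmd [512.2  61.9 180. ] [-90.     0.     0.61]
act [535.3 -37.8 180. ] [-90.     0.     4.06] F [-0.7  0.5 -4.5] gap 47.0 t 8.2
cmd [535.3 -37.9 180. ] [-90.     0.     4.05]
act [535.3 -37.8 180. ] [-90.     0.     4.06] F [-0.7  0.5 -4.5] gap 47.0 t 8.2
[520.0, -52.0, 125.0, 4.4] [-0.0162, 0.055, -0.013] [0.0, -0.0061, 0.0]
[520.0, -52.0, 83.0, 4.4] [-0.0162, 0.097, -0.013] [0.0, -0.0061, 0.0]
cmd [535.3 -37.9 180. ] [-90.     0.     4.05]
act [535.3 -37.8 180. ] [-90.     0.     4.06] F [-0.7  0.5 -4.5] gap 47.0 t 8.2
```

View pics/h3.png

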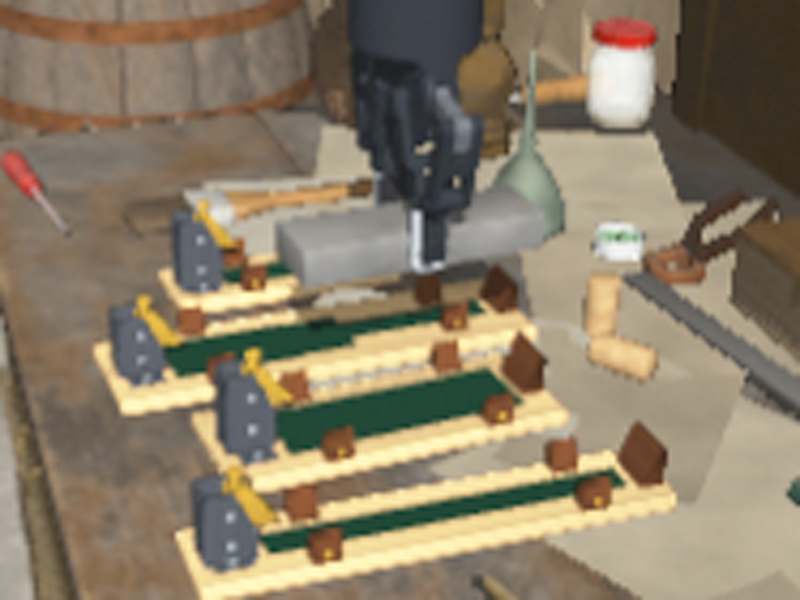

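Call:
arm_command --pt "-0.005 0.01 -0.004 0 -0.006 0" --pt "-0.01 0.025 -0.009 0 -0.006 0" --pt "-0.0153 0.045 -0.013 0 -0.006 0" --pt "-0.0153 0.06 -0.013 0 -0.006 0" --pt "-0.0153 0.07 -0.013 0 -0.006 0" --pt "-0.0153 0.07 -0.013 0 -0.006 0" --pt "-0.0153 0.07 -0.013 0 -0.006 0" --pt "-0.0153 0.07 -0.013 0 -0.006 0" --pt "-0.0153 0.07 -0.013 0 -0.006 0" --pt "-0.0153 0.07 -0.013 0 -0.006 0"

```text
time: 9.5
tool_pos: [521.2, -51.9, 110.4]
tcp_rot: [-90.0, -0.0, 4.4]
ft_force: [1.5, -0.2, -3.9]
finger_gap: 46.9
```

```bash
python3 cmd.py log -0.0153 0.07 -0.013 0 -0.006 0
cat > look.py <<'E'
import sys
from h import *
n=sys.argv[1]
sx=[int(a) for a in sys.argv[2:6]]; tx=[int(a) for a in sys.argv[6:10]]
out=[]
for c,b in (('side',sx),('top',tx)):
    if not b: continue
    a=r.snapshot(c)[:,:,::-1]; cv2.imwrite(f'pics/full_{n}_{c}.png',a)
    k=a[b[1]:b[3],b[0]:b[2]]; s=min(399/k.shape[1] if tx else 798/k.shape[1],590/k.shape[0]); k=cv2.resize(k,None,fx=s,fy=s,interpolation=cv2.INTER_CUBIC)
    out.append(cv2.copyMakeBorder(k,0,595-k.shape[0],0,0,cv2.BORDER_CONSTANT)); print(c,'scale',round(s,2))
cv2.imwrite(f'pics/{n}.png',np.hstack(out))
E
python3 look.py h4 285 150 385 250 320 140 390 260
```

```text
cmd [520.9 -51.9 110. ] [-90.     0.     4.39]
act [521.2 -51.9 110.4] [-9.001e+01 -4.000e-02  4.400e+00] F [ 1.5 -0.2 -3.9] gap 46.9 t 9.5
side scale 3.99
top scale 4.92
```

View pics/h4.png

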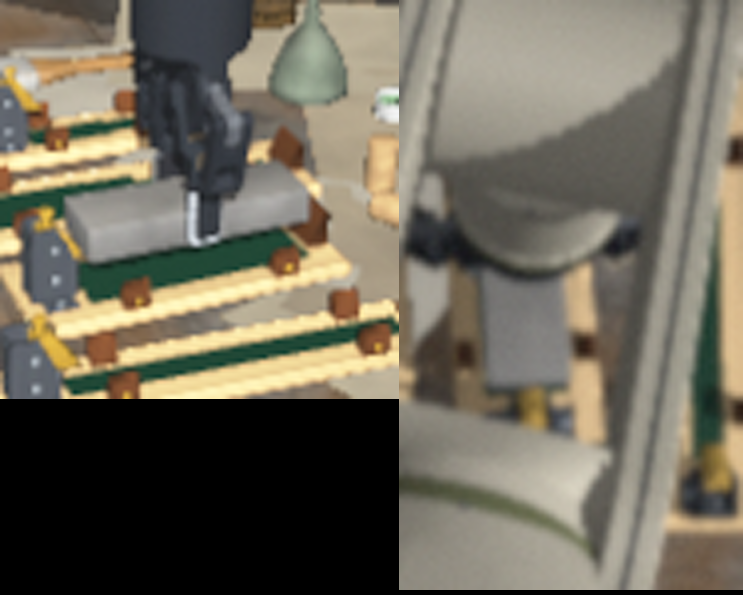

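Call:
arm_command --pt "0 0.004 0 0 0 0" --pt "0 0.008 0 0 0 0" --pt "0 0.012 0 0 0 0" --pt "0 0.016 0 0 0 0" --pt "0 0.02 0 0 0 0" --pt "0 0.023 0 0 0 0" --pt "0 0.025 0 0 0 0" --pt "0 0.026 0 0 0 0" --pt "0 0.027 0 0 0 0" --pt "0 0.027 0 0 0 0"

```text
time: 10.85
tool_pos: [521.0, -51.9, 83.3]
tcp_rot: [-90.0, -0.0, 4.4]
ft_force: [-2.0, 0.5, -0.8]
finger_gap: 46.8
```

```bash
python3 cmd.py log 0 0.027 0 0 0 0
python3 look.py h5 285 150 385 250 320 140 390 260
```

```text
cmd [520.9 -51.9  83. ] [-90.     0.     4.39]
act [521.  -51.9  83.3] [-90.   -0.    4.4] F [-2.   0.5 -0.8] gap 46.8 t 10.85
side scale 3.99
top scale 4.92
```

View pics/h5.png

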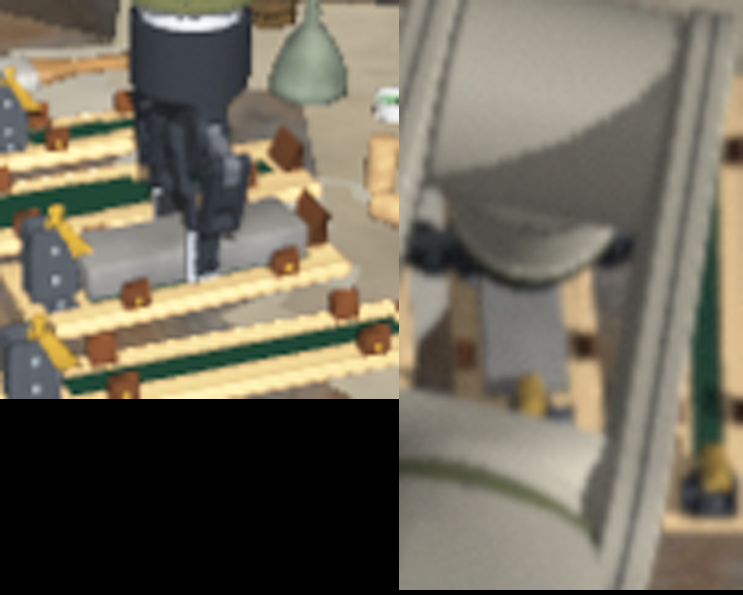

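Call:
arm_command --pt "0 0.001 0 0 0 0" --pt "0 0.001 0 0 0 0" --pt "0 0.002 0 0 0 0" --pt "0 0.002 0 0 0 0" --pt "0 0.002 0 0 0 0" --pt "0 0.002 0 0 0 0" --pt "0 0.002 0 0 0 0" --pt "0 0.002 0 0 0 0" --pt "0 0.002 0 0 0 0" --pt "0 0.002 0 0 0 0"

```text
time: 12.2
tool_pos: [521.2, -52.0, 83.2]
tcp_rot: [-90.0, 0.0, 4.4]
ft_force: [-13.4, 2.6, 23.3]
finger_gap: 46.6
```

Call:
arm_command --pt "0 -0.002 0 0 0 0" --pt "0 -0.002 0 0 0 0" --pt "0 -0.002 0 0 0 0" --pt "0 -0.002 0 0 0 0" --pt "0 -0.002 0 0 0 0" --pt "0 -0.02 0 0 0 0" --pt "0 -0.06 0 0 0 0" --pt "0 -0.1 0 0 0 0" --pt "0 -0.12 0 0 0 0" --pt "0 -0.12 0 0 0 0" --jaw -0.65

```text
time: 13.45
tool_pos: [522.4, -52.2, 204.4]
tcp_rot: [-90.1, -0.3, 4.4]
ft_force: [0.0, -0.3, -0.7]
finger_gap: 70.8
```

```bash
python3 cmd.py log 0 0.002 0 0 0 0;python3 cmd.py log 0 -0.12 0 0 0 0
python3 cmd.py plan 498.5 -385.3 150 -6.2
python3 look.py h6 285 150 385 250 320 140 390 260
```

```text
cmd [520.9 -51.9  81. ] [-90.     0.     4.39]
act [522.4 -52.2 204.4] [-90.09  -0.31   4.4 ] F [ 0.  -0.3 -0.7] gap 70.8 t 13.45
cmd [520.9 -51.9 201. ] [-90.     0.     4.39]
act [522.4 -52.2 204.4] [-90.09  -0.31   4.4 ] F [ 0.  -0.3 -0.7] gap 70.8 t 13.45
[498.5, -385.3, 150.0, -6.2] [-0.0479, 0.051, -0.3307] [-0.0, 0.1849, 0.0]
cmd [520.9 -51.9 201. ] [-90.     0.     4.39]
act [522.4 -52.2 204.4] [-90.09  -0.31   4.4 ] F [ 0.  -0.3 -0.7] gap 70.8 t 13.45
side scale 3.99
top scale 4.92
```

View pics/h6.png

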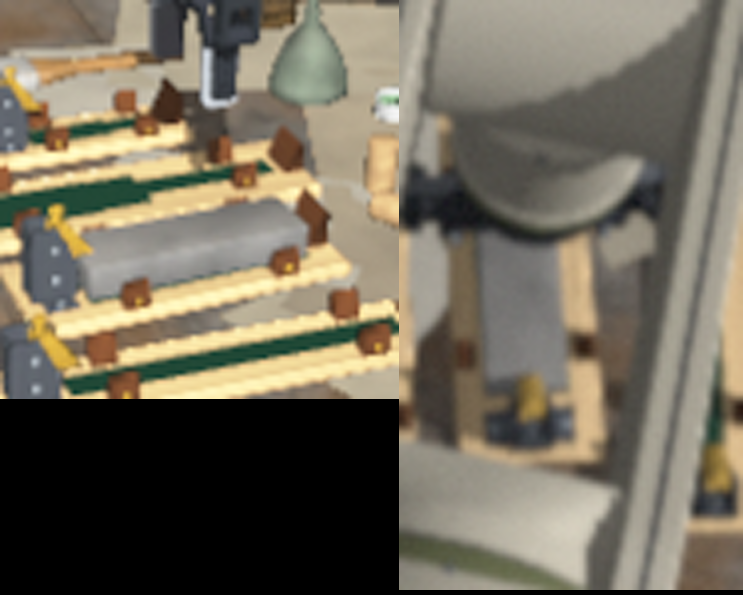

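Call:
arm_command --pt "-0.004 0 -0.03 0 0.018 0" --pt "-0.011 0 -0.075 0 0.043 0" --pt "-0.019 0 -0.13 0 0.073 0" --pt "-0.027 0.01 -0.185 0 0.103 0" --pt "-0.034 0.02 -0.237 0 0.133 0" --pt "-0.041 0.03 -0.285 0 0.16 0" --pt "-0.046 0.045 -0.317 0 0.178 0" --pt "-0.0479 0.051 -0.3307 0 0.185 0" --pt "-0.0479 0.051 -0.3307 0 0.185 0" --pt "-0.0479 0.051 -0.3307 0 0.185 0" --jaw -0.4

```text
time: 14.8
tool_pos: [498.9, -384.1, 150.1]
tcp_rot: [-90.0, 0.0, -6.1]
ft_force: [-0.3, 1.2, -1.1]
finger_gap: 60.1
```

```bash
python3 cmd.py log -0.0479 0.051 -0.3307 0 0.185 0
python3 look.py h7 300 180 450 330 400 140 500 260
```

```text
cmd [ 498.5 -385.3  150. ] [-90.   -0.   -6.2]
act [ 498.9 -384.1  150.1] [-8.997e+01  1.000e-02 -6.130e+00] F [-0.3  1.2 -1.1] gap 60.1 t 14.8
side scale 2.66
top scale 3.99
```

View pics/h7.png

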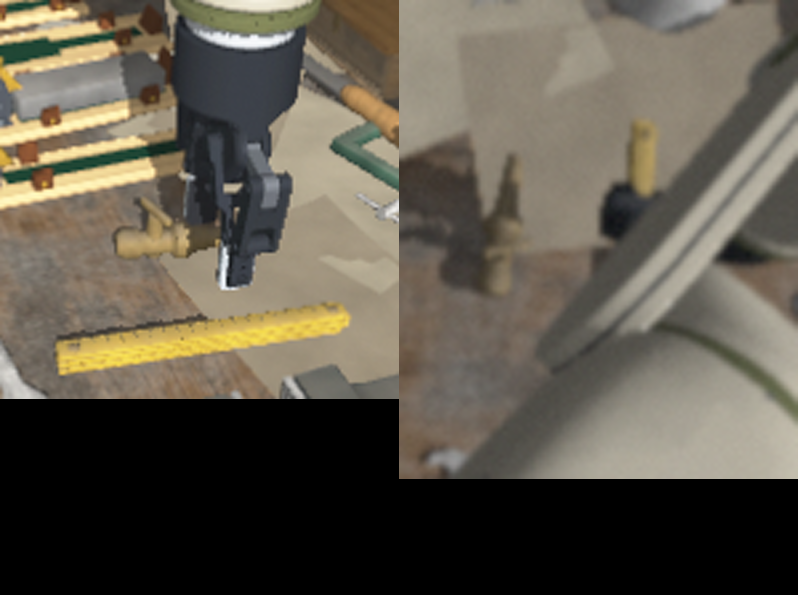

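Aligned over the rule. Descend and grip.

Call:
arm_command --pt "0 0.02 0 0 0 0" --pt "0 0.045 0 0 0 0" --pt "0 0.065 0 0 0 0" --pt "0 0.074 0 0 0 0" --pt "0 0.074 0 0 0 0" --pt "0 0.074 0 0 0 0" --pt "0 0.074 0 0 0 0" --pt "0 0.074 0 0 0 0" --pt "0 0.074 0 0 0 0" --pt "0 0.074 0 0 0 0"

```text
time: 16.15
tool_pos: [498.5, -385.3, 76.1]
tcp_rot: [-90.0, -0.0, -6.2]
ft_force: [0.3, -0.6, 0.1]
finger_gap: 60.0
```

Call:
arm_command --pt "0 0 0 0 0 0" --pt "0 0 0 0 0 0" --pt "0 0 0 0 0 0" --pt "0 0 0 0 0 0" --pt "0 0 0 0 0 0" --pt "0 0 0 0 0 0" --pt "0 0 0 0 0 0" --pt "0 0 0 0 0 0" --pt "0 0 0 0 0 0" --pt "0 0 0 0 0 0" --jaw 1 --force 50

```text
time: 17.4
tool_pos: [498.6, -385.4, 76.1]
tcp_rot: [-90.0, -0.0, -6.2]
ft_force: [-0.1, -0.9, 2.4]
finger_gap: 14.2
```

```bash
python3 cmd.py log 0 0.074 0 0 0 0
python3 cmd.py plan 515.5 -163 170 1.4
python3 look.py h8 300 180 450 330 400 140 500 260
```

```text
cmd [ 498.5 -385.3   76. ] [-90.   -0.   -6.2]
act [ 498.6 -385.4   76.1] [-9.001e+01 -2.000e-02 -6.200e+00] F [-0.1 -0.9  2.4] gap 14.2 t 17.4
[515.5, -163.0, 170.0, 1.4] [-0.0071, -0.094, 0.2229] [0.0, -0.1327, 0.0]
cmd [ 498.5 -385.3   76. ] [-90.   -0.   -6.2]
act [ 498.6 -385.4   76.1] [-9.001e+01 -2.000e-02 -6.200e+00] F [-0.1 -0.9  2.4] gap 14.2 t 17.4
side scale 2.66
top scale 3.99
```

View pics/h8.png

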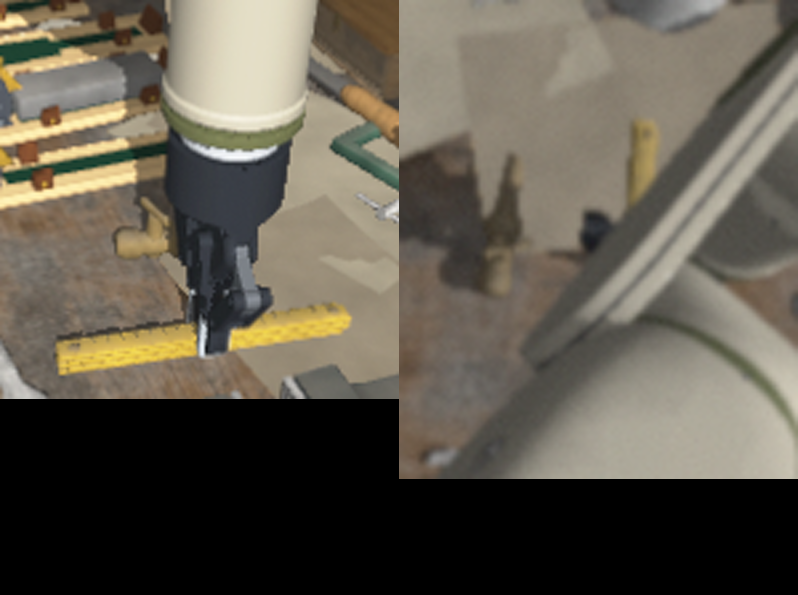

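Call:
arm_command --pt "0 -0.02 0 0 0 0" --pt "0 -0.055 0 0 0 0" --pt "0 -0.085 0.01 0 -0.006 0" --pt "-0.001 -0.094 0.035 0 -0.02 0" --pt "-0.002 -0.094 0.075 0 -0.044 0" --pt "-0.004 -0.094 0.12 0 -0.071 0" --pt "-0.005 -0.094 0.16 0 -0.095 0" --pt "-0.006 -0.094 0.195 0 -0.116 0" --pt "-0.007 -0.094 0.215 0 -0.128 0" --pt "-0.0071 -0.094 0.2229 0 -0.1327 0"

```text
time: 18.75
tool_pos: [515.7, -162.3, 170.6]
tcp_rot: [-90.0, -0.0, 1.5]
ft_force: [0.4, -0.0, -0.1]
finger_gap: 13.9
```

Call:
arm_command --pt "0 0.01 0 0 0 0" --pt "0 0.025 0 0 0 0" --pt "0 0.04 0 0 0 0" --pt "0 0.05 0 0 0 0" --pt "0 0.055 0 0 0 0" --pt "0 0.055 0 0 0 0" --pt "0 0.055 0 0 0 0" --pt "0 0.055 0 0 0 0" --pt "0 0.055 0 0 0 0" --pt "0 0.055 0 0 0 0"

```text
time: 20.0
tool_pos: [515.7, -163.0, 115.2]
tcp_rot: [-90.0, -0.0, 1.4]
ft_force: [0.8, -0.8, -0.1]
finger_gap: 14.3
```

```bash
python3 cmd.py log -0.0071 -0.094 0.2229 0 -0.1327 0;python3 cmd.py log 0 0.055 0 0 0 0
python3 look.py h9 280 170 400 270 350 140 410 260
```

```text
cmd [ 515.5 -163.   170. ] [-90.   -0.    1.4]
act [ 515.7 -163.   115.2] [-9.001e+01 -2.000e-02  1.400e+00] F [ 0.8 -0.8 -0.1] gap 14.3 t 20.0
cmd [ 515.5 -163.   115. ] [-90.   -0.    1.4]
act [ 515.7 -163.   115.2] [-9.001e+01 -2.000e-02  1.400e+00] F [ 0.8 -0.8 -0.1] gap 14.3 t 20.0
side scale 3.33
top scale 4.92
```

View pics/h9.png

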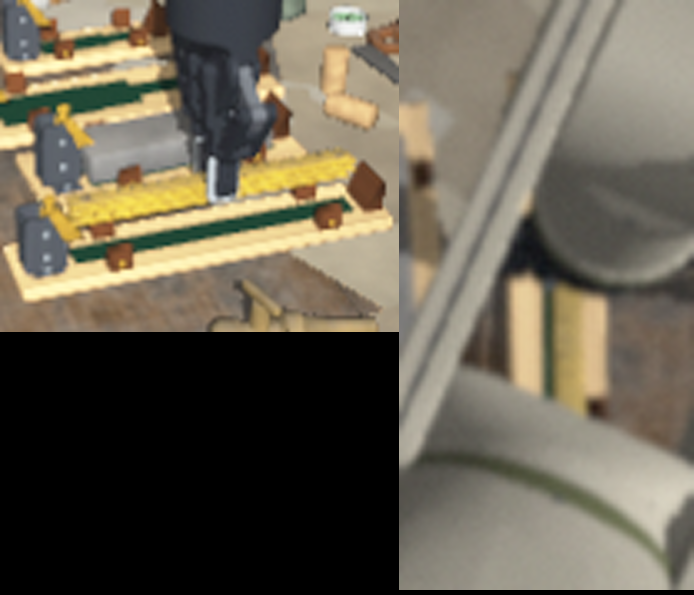

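```bash
cat > ov.py <<'E'
import sys
from fit import *
# ov.py name img tool x y z yaw(item y dir-> psi deg)
res,FELT=pickle.load(open('res2.pkl','rb'))
n,t=sys.argv[1],sys.argv[2]; x,y,z,ps=map(float,sys.argv[3:7]); cr=sys.argv[7]
out=[]
for c in('side','top'):
    im=cv2.imread(f'pics/full_{n}_{c}.png')
    Ps=[b+[0,0,z] for b in MOD[t]]
    Q=[proj(c,tf(b,(x,y,np.radians(ps)))) for b in Ps]; F=[proj(c,tf(b,res[cr])) for b in FELT[cr]]
    A=np.vstack(Q+F); x0,y0=np.floor(A.min(0)-12).astype(int); x1,y1=np.ceil(A.max(0)+12).astype(int)
    k=im[y0:y1,x0:x1]; s=min(399/k.shape[1],595/k.shape[0]); k=cv2.resize(k,None,fx=s,fy=s,interpolation=cv2.INTER_CUBIC)
    for L,col in ((Q,(0,0,255)),(F,(255,255,0))):
        for q in L: cv2.polylines(k,[cv2.convexHull(np.round((q-[x0,y0]+.5)*s).astype(np.int32))],True,col,1)
    out.append(cv2.copyMakeBorder(k,0,595-k.shape[0],0,0,cv2.BORDER_CONSTANT))
cv2.imwrite(f'pics/ov_{n}.png',np.hstack(out))
E
python3 ov.py h9 folding_rule 515.5 -163 39 -88.6 rule_cradle
```

```text
(no output)
```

View pics/ov_h9.png

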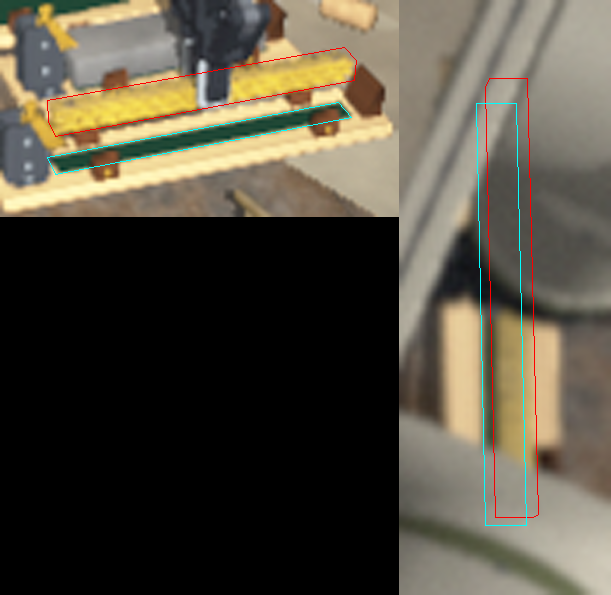

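Call:
arm_command --pt "0 0.004 0 0 0 0" --pt "0 0.008 0 0 0 0" --pt "0 0.012 0 0 0 0" --pt "0 0.016 0 0 0 0" --pt "0 0.02 0 0 0 0" --pt "0 0.024 0 0 0 0" --pt "0 0.027 0 0 0 0" --pt "0 0.028 0 0 0 0" --pt "0 0.029 0 0 0 0" --pt "0 0.029 0 0 0 0"

```text
time: 21.35
tool_pos: [515.6, -163.0, 86.1]
tcp_rot: [-90.0, -0.0, 1.4]
ft_force: [-0.8, 0.3, 0.4]
finger_gap: 14.3
```

```bash
python3 cmd.py log 0 0.029 0 0 0 0
python3 look.py h10 280 170 400 270 350 140 410 260
```

```text
cmd [ 515.5 -163.    86. ] [-90.   -0.    1.4]
act [ 515.6 -163.    86.1] [-90.   -0.    1.4] F [-0.8  0.3  0.4] gap 14.3 t 21.35
side scale 3.33
top scale 4.92
```

View pics/h10.png

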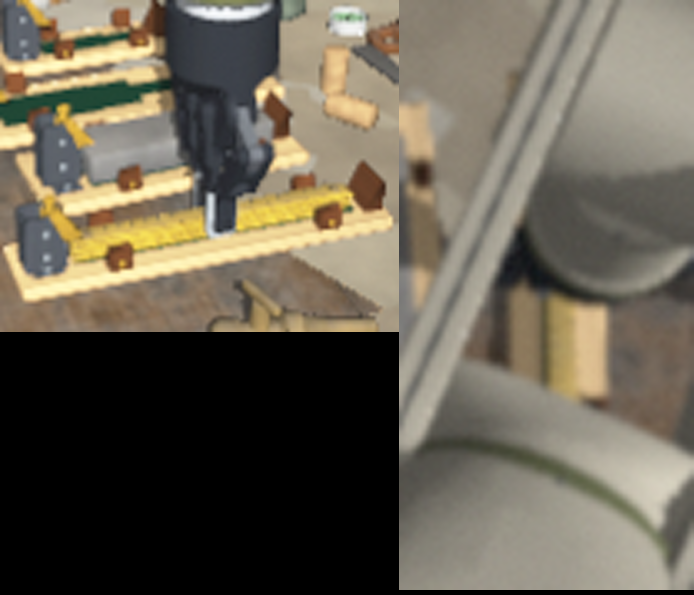

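Call:
arm_command --pt "0 0.001 0 0 0 0" --pt "0 0.001 0 0 0 0" --pt "0 0.002 0 0 0 0" --pt "0 0.002 0 0 0 0" --pt "0 0.002 0 0 0 0" --pt "0 0.002 0 0 0 0" --pt "0 0.002 0 0 0 0" --pt "0 0.002 0 0 0 0" --pt "0 0.002 0 0 0 0" --pt "0 0.002 0 0 0 0"

```text
time: 22.7
tool_pos: [515.8, -163.2, 86.1]
tcp_rot: [-90.0, -0.0, 1.4]
ft_force: [-9.6, 3.5, 21.6]
finger_gap: 14.2
```

Call:
arm_command --pt "0 -0.002 0 0 0 0" --pt "0 -0.002 0 0 0 0" --pt "0 -0.002 0 0 0 0" --pt "0 -0.002 0 0 0 0" --pt "0 -0.002 0 0 0 0" --pt "0 -0.02 0 0 0 0" --pt "0 -0.055 0 0 0 0" --pt "0 -0.09 0 0 0 0" --pt "0 -0.1 0 0 0 0" --pt "0 -0.1 0 0 0 0" --jaw -0.2

```text
time: 23.95
tool_pos: [516.0, -163.2, 185.1]
tcp_rot: [-90.1, -0.1, 1.4]
ft_force: [0.1, 0.2, -0.2]
finger_gap: 51.6
```

```bash
python3 cmd.py log 0 0.002 0 0 0 0;python3 cmd.py log 0 -0.1 0 0 0 0
python3 cmd.py plan 517.5 -290 150 -11.3
python3 look.py h11 280 170 400 270 350 140 410 260
```

```text
cmd [ 515.5 -163.    84. ] [-90.   -0.    1.4]
act [ 516.  -163.2  185.1] [-90.05  -0.11   1.4 ] F [ 0.1  0.2 -0.2] gap 51.6 t 23.95
cmd [ 515.5 -163.   184. ] [-90.   -0.    1.4]
act [ 516.  -163.2  185.1] [-90.05  -0.11   1.4 ] F [ 0.1  0.2 -0.2] gap 51.6 t 23.95
[517.5, -290.0, 150.0, -11.3] [-0.0011, 0.034, -0.127] [-0.0, 0.2216, 0.0]
cmd [ 515.5 -163.   184. ] [-90.   -0.    1.4]
act [ 516.  -163.2  185.1] [-90.05  -0.11   1.4 ] F [ 0.1  0.2 -0.2] gap 51.6 t 23.95
side scale 3.33
top scale 4.92
```

View pics/h11.png

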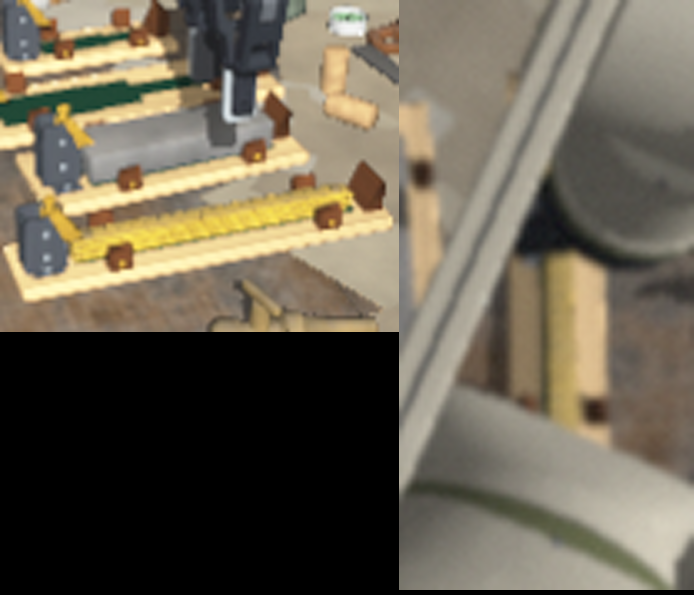

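Call:
arm_command --pt "0 0.005 -0.02 0 0.035 0" --pt "0 0.012 -0.055 0 0.09 0" --pt "0 0.02 -0.095 0 0.16 0" --pt "-0.001 0.03 -0.118 0 0.2 0" --pt "-0.0011 0.034 -0.127 0 0.2216 0" --pt "-0.0011 0.034 -0.127 0 0.2216 0" --pt "-0.0011 0.034 -0.127 0 0.2216 0" --pt "-0.0011 0.034 -0.127 0 0.2216 0" --pt "-0.0011 0.034 -0.127 0 0.2216 0" --pt "-0.0011 0.034 -0.127 0 0.2216 0"

```text
time: 25.3
tool_pos: [517.7, -289.7, 150.2]
tcp_rot: [-90.0, -0.0, -11.3]
ft_force: [-0.4, 0.1, -0.2]
finger_gap: 51.2
```

```bash
python3 cmd.py log -0.0011 0.034 -0.127 0 0.2216 0
python3 look.py h12 300 190 420 300 370 140 480 260;  python3 ov.py h12 barrel_tap 517.2 -290 0 -101.3 rule_cradle
```

```text
cmd [ 517.5 -290.   150. ] [-90.    0.  -11.3]
act [ 517.7 -289.7  150.2] [-9.001e+01 -2.000e-02 -1.127e+01] F [-0.4  0.1 -0.2] gap 51.2 t 25.3
side scale 3.33
top scale 3.63
```

View pics/h12.png

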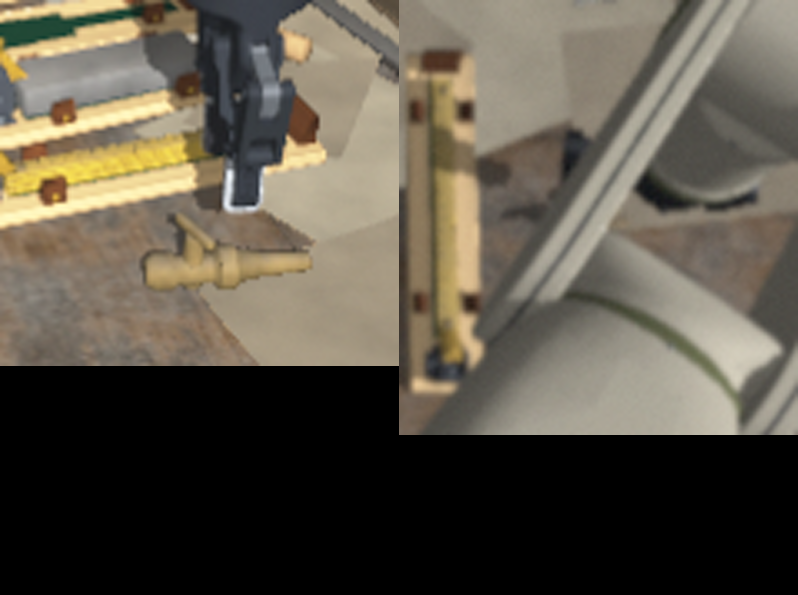

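View pics/ov_h12.png

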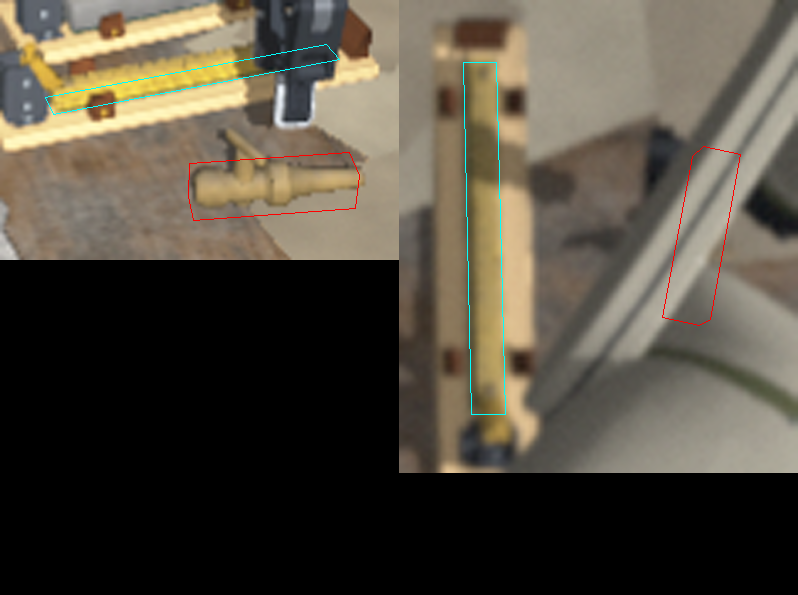

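Call:
arm_command --pt "0.0025 0.02 0 0 0 0" --pt "0.0025 0.04 0 0 0 0" --pt "0.0025 0.055 0 0 0 0" --pt "0.0025 0.067 0 0 0 0" --pt "0.0025 0.074 0 0 0 0" --pt "0.0025 0.074 0 0 0 0" --pt "0.0025 0.074 0 0 0 0" --pt "0.0025 0.074 0 0 0 0" --pt "0.0025 0.074 0 0 0 0" --pt "0.0025 0.074 0 0 0 0"

```text
time: 26.65
tool_pos: [520.1, -290.5, 76.2]
tcp_rot: [-90.0, -0.0, -11.3]
ft_force: [-1.0, -0.5, 0.2]
finger_gap: 51.0
```

Call:
arm_command --pt "0 0 0 0 0 0" --pt "0 0 0 0 0 0" --pt "0 0 0 0 0 0" --pt "0 0 0 0 0 0" --pt "0 0 0 0 0 0" --pt "0 0 0 0 0 0" --pt "0 0 0 0 0 0" --pt "0 0 0 0 0 0" --pt "0 0 0 0 0 0" --pt "0 0 0 0 0 0" --jaw 1 --force 50

```text
time: 27.9
tool_pos: [520.1, -290.6, 76.2]
tcp_rot: [-90.0, -0.0, -11.3]
ft_force: [0.2, -1.5, 3.8]
finger_gap: 21.1
```

```bash
python3 cmd.py log 0.0025 0.074 0 0 0 0
python3 cmd.py plan 518 158.5 180 2.3
python3 look.py h13 300 190 420 300 370 140 480 260
```

```text
cmd [ 520.  -290.4   76. ] [-90.    0.  -11.3]
act [ 520.1 -290.6   76.2] [-9.001e+01 -2.000e-02 -1.130e+01] F [ 0.2 -1.5  3.8] gap 21.1 t 27.9
[518.0, 158.5, 180.0, 2.3] [-0.0899, -0.104, 0.4399] [0.0, -0.2373, 0.0]
cmd [ 520.  -290.4   76. ] [-90.    0.  -11.3]
act [ 520.1 -290.6   76.2] [-9.001e+01 -2.000e-02 -1.130e+01] F [ 0.2 -1.5  3.8] gap 21.1 t 27.9
side scale 3.33
top scale 3.63
```

View pics/h13.png

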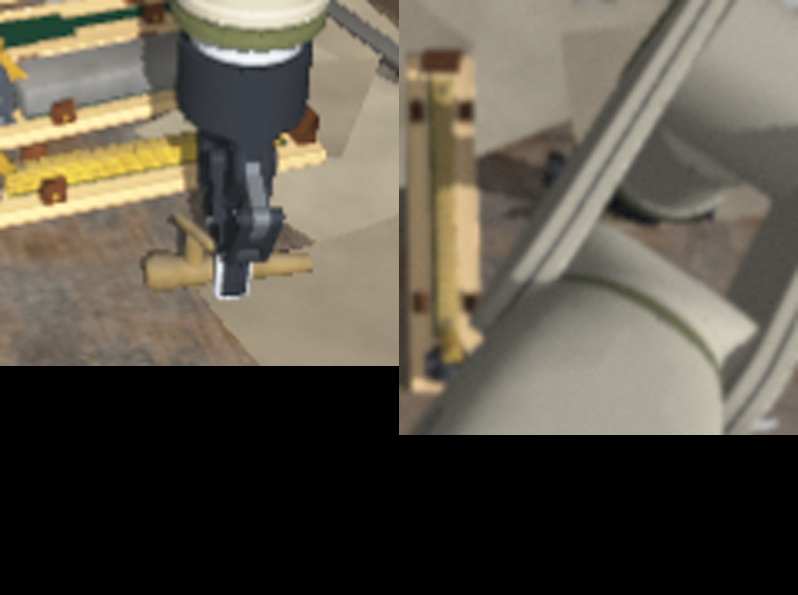

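Call:
arm_command --pt "0 -0.02 0 0 0 0" --pt "0 -0.06 0 0 0 0" --pt "0 -0.095 0.01 0 0 0" --pt "-0.006 -0.104 0.03 0 -0.016 0" --pt "-0.013 -0.104 0.065 0 -0.035 0" --pt "-0.022 -0.104 0.11 0 -0.06 0" --pt "-0.033 -0.104 0.16 0 -0.086 0" --pt "-0.043 -0.104 0.21 0 -0.113 0" --pt "-0.053 -0.104 0.26 0 -0.14 0" --pt "-0.063 -0.104 0.31 0 -0.167 0"

```text
time: 29.25
tool_pos: [518.3, 27.6, 180.7]
tcp_rot: [-90.0, 0.0, -1.7]
ft_force: [0.4, 0.5, -2.4]
finger_gap: 20.9
```

```bash
python3 cmd.py log -0.063 -0.104 0.31 0 -0.167 0; python3 cmd.py plan 517 158.5 130 2.3
```

```text
cmd [518.9  25.9 180. ] [-90.    -0.    -1.73]
act [518.3  27.6 180.7] [-8.999e+01  1.000e-02 -1.680e+00] F [ 0.4  0.5 -2.4] gap 20.9 t 29.25
[517.0, 158.5, 130.0, 2.3] [-0.0059, 0.05, 0.1325] [0.0, -0.0703, 0.0]
cmd [518.9  25.9 180. ] [-90.    -0.    -1.73]
act [518.3  27.6 180.7] [-8.999e+01  1.000e-02 -1.680e+00] F [ 0.4  0.5 -2.4] gap 20.9 t 29.25
```

Call:
arm_command --pt "-0.002 0 0.043 0 -0.023 0" --pt "-0.004 0 0.08 0 -0.043 0" --pt "-0.005 0 0.11 0 -0.06 0" --pt "-0.006 0.005 0.126 0 -0.068 0" --pt "-0.0059 0.015 0.1325 0 -0.0703 0" --pt "-0.0059 0.03 0.1325 0 -0.0703 0" --pt "-0.0059 0.045 0.1325 0 -0.0703 0" --pt "-0.0059 0.05 0.1325 0 -0.0703 0" --pt "-0.0059 0.05 0.1325 0 -0.0703 0" --pt "-0.0059 0.05 0.1325 0 -0.0703 0"

```text
time: 30.5
tool_pos: [517.5, 158.4, 130.5]
tcp_rot: [-90.0, -0.1, 2.3]
ft_force: [0.7, -0.1, -1.5]
finger_gap: 20.7
```

```bash
python3 cmd.py log -0.0059 0.05 0.1325 0 -0.0703 0; python3 look.py h14 265 130 355 220 230 150 330 270; python3 ov.py h14 barrel_tap 515 158.5 54 -87.7 tap_cradle
```

```text
cmd [517.  158.5 130. ] [-90.    0.    2.3]
act [517.5 158.4 130.5] [-8.999e+01 -5.000e-02  2.280e+00] F [ 0.7 -0.1 -1.5] gap 20.7 t 30.5
side scale 4.43
top scale 3.99
```

View pics/h14.png

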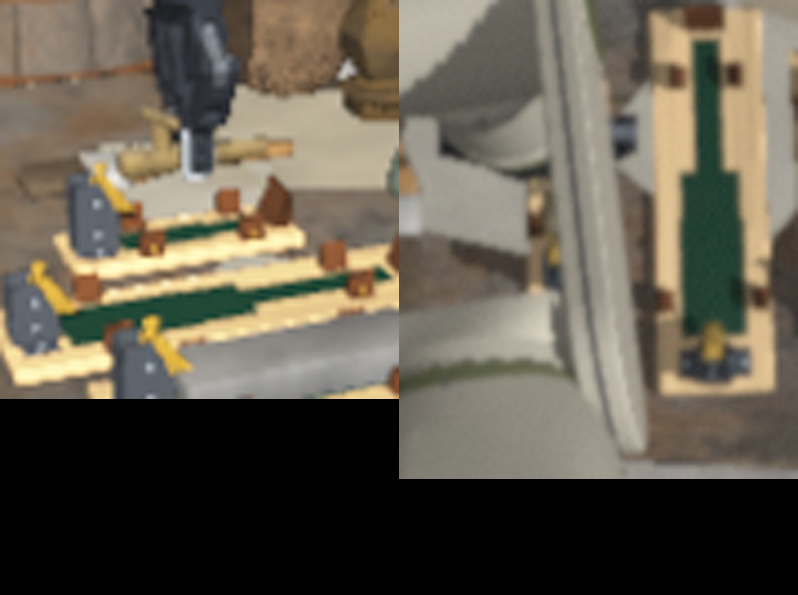

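View pics/ov_h14.png

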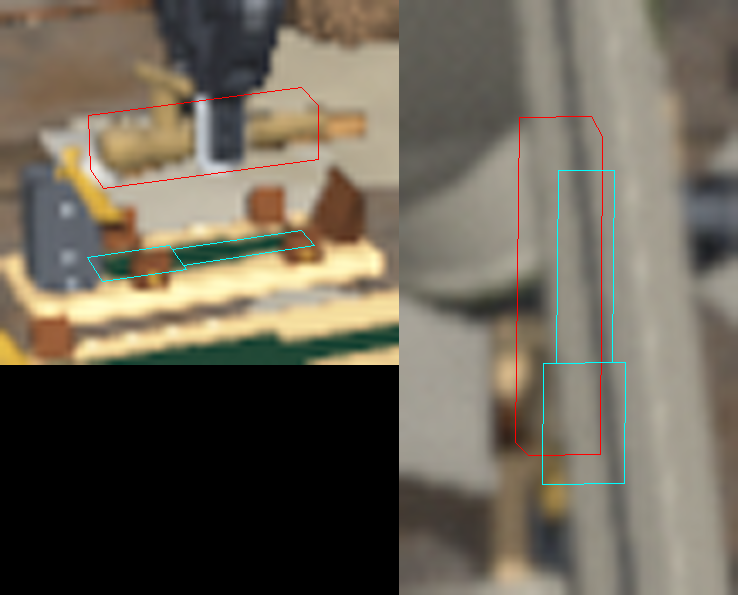

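```bash
python3 - <<'E'
from h import *
print(onz('side',[[342.9,271],[393.4,268.7]],13))
T=R.from_euler('xyz',[-90,0,-11.3],degrees=True)
for L in (54,72):
  for g in (11,20):
    for x in(-11,0,11): print(L,g,x,(proj('side',np.array([520.1,-290.5,76.2])+T.apply([x,L,-g]))-[300,190])*3.33,(proj('side',np.array([520.1,-290.5,76.2])+T.apply([x,L,g]))-[300,190])*3.33)
print('fulltop ends',onz('top',[[424.4,213.6],[428.9,178.5]],13))
E
python3 - <<'E'
import cv2,numpy as np
a=cv2.imread('pics/full_h13_side.png')[230:300,330:420]; b=cv2.imread('pics/full_h14_side.png')[140:210,280:370]
cv2.imwrite('pics/c4.png',np.vstack([cv2.resize(k,None,fx=4.2,fy=4.2,interpolation=cv2.INTER_NEAREST) for k in(a,b)]))
E
```

```text
[[ 470.91089225 -277.75502208]
 [ 573.99452273 -301.91644661]]
54 11 -11 [[211.52595506 268.14152829]] [[204.27242349 245.64244732]]
54 11 0 [[229.26137106 266.94869594]] [[221.58308474 244.51433019]]
54 11 11 [[246.93813681 265.75368662]] [[238.83839442 243.38454648]]
54 20 -11 [[214.59814378 277.67387055]] [[201.40550138 236.75252552]]
54 20 0 [[232.5131102  276.45297737]] [[218.54796058 235.6493958 ]]
54 20 11 [[250.36799494 275.22967794]] [[235.63634087 234.54478946]]
72 11 -11 [[209.71319399 291.11601632]] [[202.59213413 268.32267049]]
72 11 0 [[227.24498673 289.90357289]] [[219.70936251 267.17510616]]
72 11 11 [[244.71968009 288.68853117]] [[236.77265964 266.02547134]]
72 20 -11 [[212.72780463 300.76816718]] [[199.77622966 259.31204369]]
72 20 0 [[230.43475538 299.5276173 ]] [[216.72921364 258.18955228]]
72 20 11 [[248.08323316 298.28423255]] [[233.6294897  257.06518735]]
fulltop ends [[ 469.3758729  -285.18603805]
 [ 573.47342511 -300.09573693]]
```

View pics/c4.png

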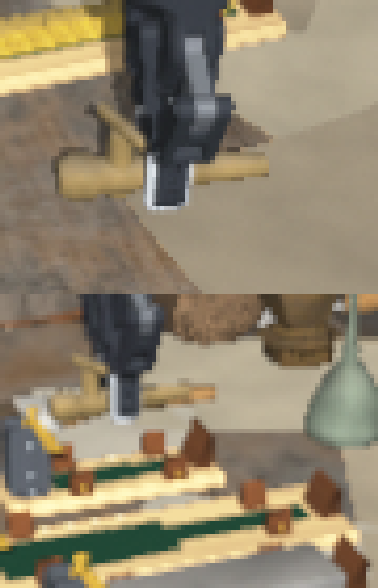

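Run:
```python
from h import *
c1={'tap':[(71,209),(146,207),(70,331),(147,330)],'brush':[(247,145),(320,143),(232,427),(354,422)],'stone':[(403,184),(523,177),(417,360),(540,351)],'rule':[(623,152),(692,152),(629,416),(701,417)]}
off=dict(tap=0,brush=-3,stone=0,rule=0)
for k,v in c1.items():
    P=onz('top',np.array(v)/5+[250-.4,140-.4],24); m=P.mean(0); d=P[:2].mean(0)-P[2:].mean(0)
    print(k,np.round(m,1),'len',np.linalg.norm(d).round(1),'yaw',np.degrees(np.arctan2(d[1],d[0])).round(2), 'minus off', m-off[k]*d/np.linalg.norm(d))
```

```text
tap [515.9 158.2] len 72.3 yaw 2.78 minus off [515.86479456 158.15653479]
brush [510.4  53.8] len 165.0 yaw 3.8 minus off [513.39385925  53.99255979]
stone [521.9 -51.5] len 103.4 yaw 5.96 minus off [521.90299271 -51.46015104]
rule [ 515.5 -161.3] len 155.1 yaw 1.64 minus off [ 515.52539807 -161.33824441]
```

Call:
arm_command --pt "-0.001 0.005 0 0 -0.003 0" --pt "-0.002 0.01 0 0 -0.003 0" --pt "-0.0032 0.017 0 0 -0.003 0" --pt "-0.0032 0.023 0 0 -0.003 0" --pt "-0.0032 0.028 0 0 -0.003 0" --pt "-0.0032 0.033 0 0 -0.003 0" --pt "-0.0032 0.037 0 0 -0.003 0" --pt "-0.0032 0.041 0 0 -0.003 0" --pt "-0.0032 0.044 0 0 -0.003 0" --pt "-0.0032 0.044 0 0 -0.003 0"

```text
time: 31.85
tool_pos: [513.9, 158.4, 86.2]
tcp_rot: [-90.0, 0.0, 2.5]
ft_force: [-1.7, -0.7, 0.4]
finger_gap: 21.3
```

```bash
python3 cmd.py log -0.0032 0.044 0 0 -0.003 0; python3 look.py h15 265 130 355 220 230 150 330 270
```

```text
cmd [513.8 158.4  86. ] [-90.     0.     2.47]
act [513.9 158.4  86.2] [-90.     0.     2.47] F [-1.7 -0.7  0.4] gap 21.3 t 31.85
side scale 4.43
top scale 3.99
```

View pics/h15.png

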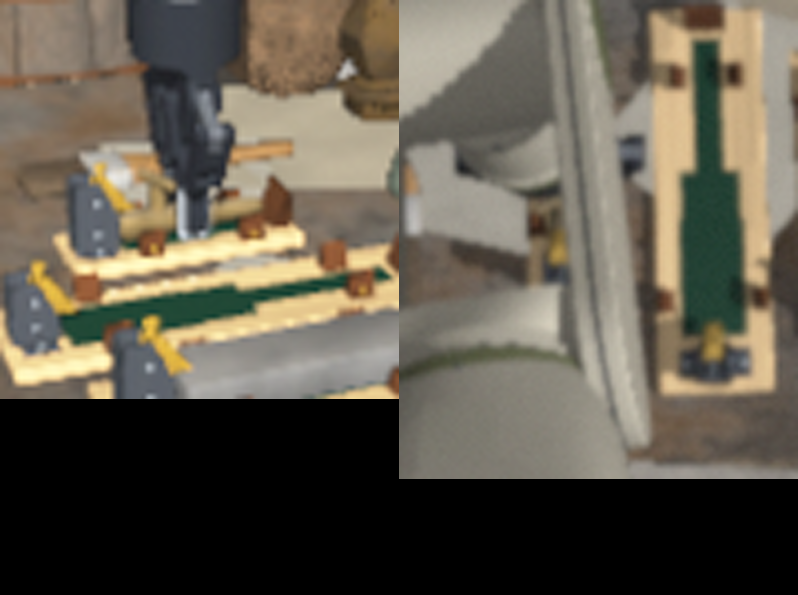

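Press down.

Call:
arm_command --pt "0 0.001 0 0 0 0" --pt "0 0.001 0 0 0 0" --pt "0 0.002 0 0 0 0" --pt "0 0.002 0 0 0 0" --pt "0 0.002 0 0 0 0" --pt "0 0.002 0 0 0 0" --pt "0 0.002 0 0 0 0" --pt "0 0.002 0 0 0 0" --pt "0 0.002 0 0 0 0" --pt "0 0.002 0 0 0 0"

```text
time: 33.2
tool_pos: [514.0, 158.5, 86.1]
tcp_rot: [-90.0, 0.0, 2.5]
ft_force: [-12.8, -2.9, 22.5]
finger_gap: 20.9
```

Call:
arm_command --pt "0 -0.002 0 0 0 0" --pt "0 -0.002 0 0 0 0" --pt "0 -0.002 0 0 0 0" --pt "0 -0.002 0 0 0 0" --pt "0 -0.002 0 0 0 0" --pt "0 -0.02 0 0 0 0" --pt "0 -0.055 0 0 0 0" --pt "0 -0.09 0 0 0 0" --pt "0 -0.1 0 0 0 0" --pt "0 -0.1 0 0 0 0" --jaw -0.2

```text
time: 34.45
tool_pos: [514.4, 158.5, 185.1]
tcp_rot: [-90.0, -0.1, 2.5]
ft_force: [-0.6, 0.8, -0.6]
finger_gap: 51.1
```

```bash
python3 cmd.py log 0 0.002 0 0 0 0;python3 cmd.py log 0 -0.1 0 0 0 0
python3 look.py h16 265 130 355 220 230 150 330 270
python3 - <<'E'
from h import *
# brush ends from c2.png (4.5x, off 165,140)
f=lambda u,v:[u/4.5+165-.4,v/4.5+140-.4]
print('tip z8',onz('top',[f(289,60)],8),'bristle end z7',onz('top',[f(270,388)],7),'ferrule/bristle', onz('top',[f(246,305),f(317,308),f(246,265),f(317,265)],13))
print('handle',onz('top',[f(289,100),f(288,180)],11))
E
```

```text
cmd [513.8 158.4  84. ] [-90.     0.     2.47]
act [514.4 158.5 185.1] [-89.98  -0.12   2.47] F [-0.6  0.8 -0.6] gap 51.1 t 34.45
cmd [513.8 158.4 184. ] [-90.     0.     2.47]
act [514.4 158.5 185.1] [-89.98  -0.12   2.47] F [-0.6  0.8 -0.6] gap 51.1 t 34.45
side scale 4.43
top scale 3.99
tip z8 [[638.90129136 293.58587112]] bristle end z7 [[420.08586054 291.43799036]] ferrule/bristle [[472.84927021 309.12124863]
 [472.01681992 263.09836543]
 [499.07458004 310.9956318 ]
 [500.20276883 264.91878018]]
handle [[610.67678376 290.98495967]
 [556.60643811 288.04189401]]
```

View pics/h16.png

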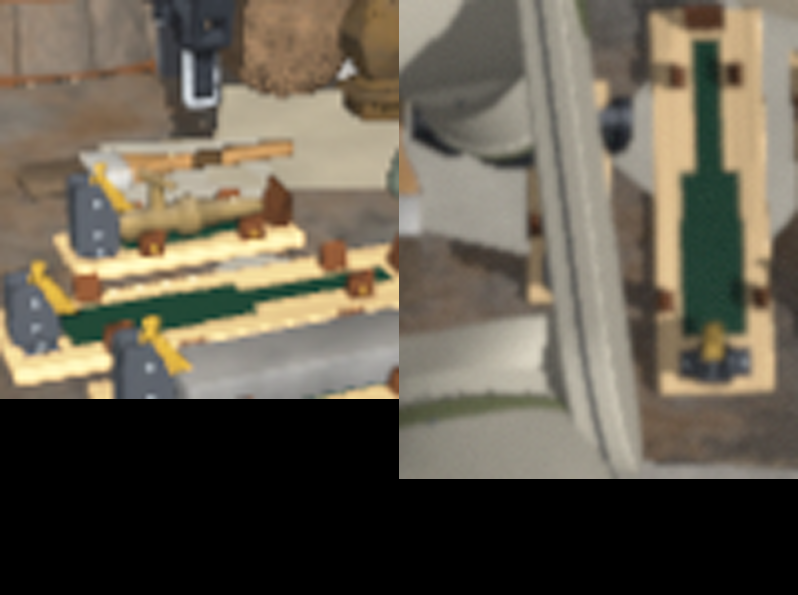

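```bash
python3 cmd.py plan 479 286.2 150 3.3
```

```text
[479.0, 286.2, 150.0, 3.3] [-0.0293, 0.034, 0.1292] [0.0, -0.0145, 0.0]
cmd [513.8 158.4 184. ] [-90.     0.     2.47]
act [513.2 158.2 182.8] [-90.02   0.1    2.47] F [-0.7 -0.  -0.8] gap 51.2 t 34.55
```

Call:
arm_command --pt "-0.005 0 0.02 0 -0.003 0" --pt "-0.013 0 0.055 0 -0.006 0" --pt "-0.021 0.01 0.095 0 -0.01 0" --pt "-0.027 0.02 0.118 0 -0.0145 0" --pt "-0.0293 0.034 0.1292 0 -0.0145 0" --pt "-0.0293 0.034 0.1292 0 -0.0145 0" --pt "-0.0293 0.034 0.1292 0 -0.0145 0" --pt "-0.0293 0.034 0.1292 0 -0.0145 0" --pt "-0.0293 0.034 0.1292 0 -0.0145 0" --pt "-0.0293 0.034 0.1292 0 -0.0145 0" --jaw -0.8

```text
time: 35.8
tool_pos: [479.3, 286.0, 150.4]
tcp_rot: [-90.0, -0.0, 3.3]
ft_force: [-0.1, -0.2, 1.1]
finger_gap: 77.2
```

```bash
python3 cmd.py log -0.0293 0.034 0.1292 0 -0.0145 0
python3 look.py h17 250 120 340 200 170 140 300 260; python3 ov.py h17 paint_brush 529 289 0 -86.7 tap_cradle
```

```text
cmd [479.  286.2 150. ] [-90.    0.    3.3]
act [479.3 286.  150.4] [-8.999e+01 -3.000e-02  3.270e+00] F [-0.1 -0.2  1.1] gap 77.2 t 35.8
side scale 4.43
top scale 3.07
```

View pics/h17.png

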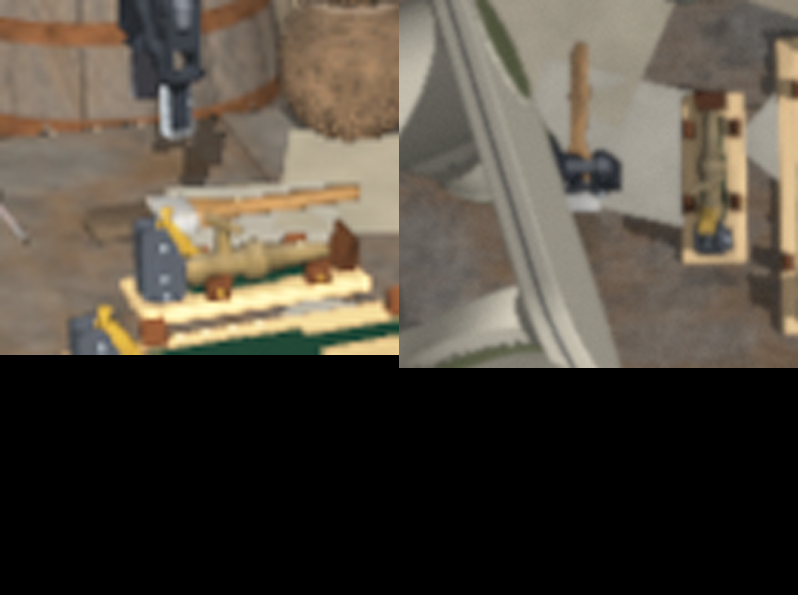

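View pics/ov_h17.png

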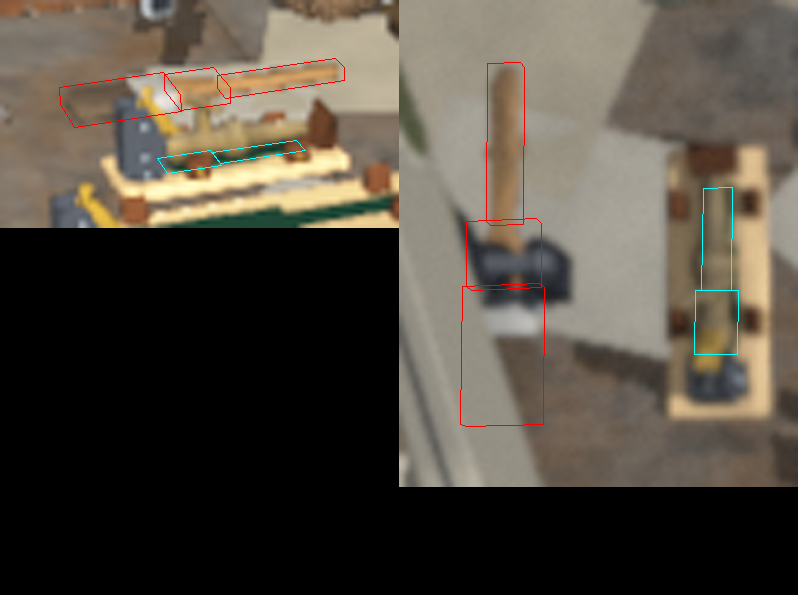

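Call:
arm_command --pt "0 0.02 0 0 0 0" --pt "0 0.045 0 0 0 0" --pt "0 0.065 0 0 0 0" --pt "0 0.077 0 0 0 0" --pt "0 0.077 0 0 0 0" --pt "0 0.077 0 0 0 0" --pt "0 0.077 0 0 0 0" --pt "0 0.077 0 0 0 0" --pt "0 0.077 0 0 0 0" --pt "0 0.077 0 0 0 0"

```text
time: 37.15
tool_pos: [479.0, 286.2, 73.1]
tcp_rot: [-90.0, -0.0, 3.3]
ft_force: [-0.3, 0.1, 0.1]
finger_gap: 76.3
```

Call:
arm_command --pt "0 0 0 0 0 0" --pt "0 0 0 0 0 0" --pt "0 0 0 0 0 0" --pt "0 0 0 0 0 0" --pt "0 0 0 0 0 0" --pt "0 0 0 0 0 0" --pt "0 0 0 0 0 0" --pt "0 0 0 0 0 0" --pt "0 0 0 0 0 0" --pt "0 0 0 0 0 0" --jaw 1 --force 40

```text
time: 38.4
tool_pos: [479.2, 286.3, 73.2]
tcp_rot: [-90.0, -0.0, 3.3]
ft_force: [-0.1, -0.4, 5.4]
finger_gap: 45.3
```

```bash
python3 cmd.py log 0 0.077 0 0 0 0
python3 look.py h18 250 120 340 200 170 140 300 260; python3 ov.py h18 paint_brush 529 289 0 -86.7 tap_cradle
python3 cmd.py plan 462.7 51 180 3.8
```

```text
cmd [479.  286.2  73. ] [-90.    0.    3.3]
act [479.2 286.3  73.2] [-8.999e+01 -3.000e-02  3.300e+00] F [-0.1 -0.4  5.4] gap 45.3 t 38.4
side scale 4.43
top scale 3.07
[462.7, 51.0, 180.0, 3.8] [-0.0298, -0.107, -0.2339] [0.0, -0.0087, 0.0]
cmd [479.  286.2  73. ] [-90.    0.    3.3]
act [479.2 286.3  73.2] [-8.999e+01 -2.000e-02  3.300e+00] F [ 0.6 -0.4  5.8] gap 45.6 t 38.5
```

View pics/ov_h18.png

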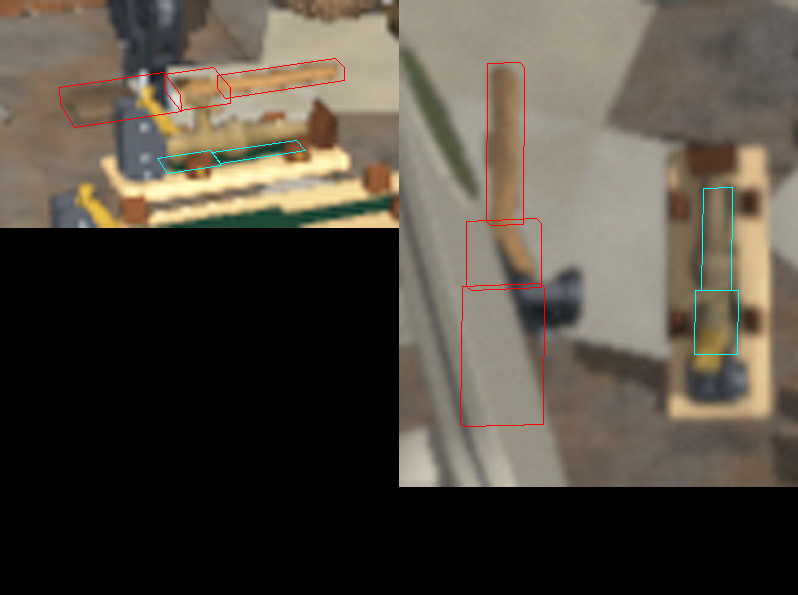

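Call:
arm_command --pt "0 -0.02 0 0 0 0" --pt "0 -0.06 0 0 0 0" --pt "0 -0.095 -0.01 0 0 0" --pt "-0.004 -0.107 -0.03 0 -0.001 0" --pt "-0.009 -0.107 -0.07 0 -0.003 0" --pt "-0.015 -0.107 -0.115 0 -0.005 0" --pt "-0.02 -0.107 -0.16 0 -0.006 0" --pt "-0.025 -0.107 -0.2 0 -0.007 0" --pt "-0.028 -0.107 -0.224 0 -0.008 0" --pt "-0.0298 -0.107 -0.2342 0 -0.008 0"

```text
time: 39.75
tool_pos: [462.5, 49.6, 180.6]
tcp_rot: [-90.0, -0.0, 3.7]
ft_force: [0.2, 0.3, -0.7]
finger_gap: 45.9
```

Call:
arm_command --pt "0 0.01 0 0 0 0" --pt "0 0.025 0 0 0 0" --pt "0 0.04 0 0 0 0" --pt "0 0.05 0 0 0 0" --pt "0 0.06 0 0 0 0" --pt "0 0.065 0 0 0 0" --pt "0 0.065 0 0 0 0" --pt "0 0.065 0 0 0 0" --pt "0 0.065 0 0 0 0" --pt "0 0.065 0 0 0 0"

```text
time: 41.0
tool_pos: [463.0, 50.6, 115.3]
tcp_rot: [-90.0, -0.0, 3.8]
ft_force: [1.1, -0.8, -0.5]
finger_gap: 45.4
```

```bash
python3 cmd.py log -0.0298 -0.107 -0.2342 0 -0.008 0;python3 cmd.py log 0 0.065 0 0 0 0
python3 look.py h19 250 140 360 240 250 130 350 260; python3 ov.py h19 paint_brush 512.6 54 42 -86.2 brush_cradle
```

```text
cmd [462.7  50.7 180. ] [-90.    -0.     3.76]
act [463.   50.6 115.3] [-9.00e+01 -4.00e-02  3.76e+00] F [ 1.1 -0.8 -0.5] gap 45.4 t 41.0
cmd [462.7  50.7 115. ] [-90.    -0.     3.76]
act [463.   50.6 115.3] [-9.00e+01 -4.00e-02  3.76e+00] F [ 1.1 -0.8 -0.5] gap 45.4 t 41.0
side scale 3.63
top scale 3.99
```

View pics/h19.png

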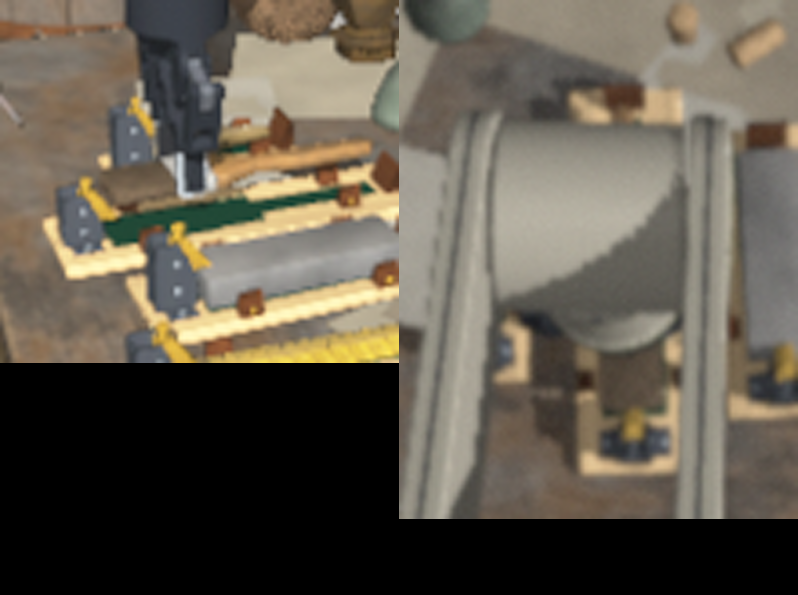

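View pics/ov_h19.png

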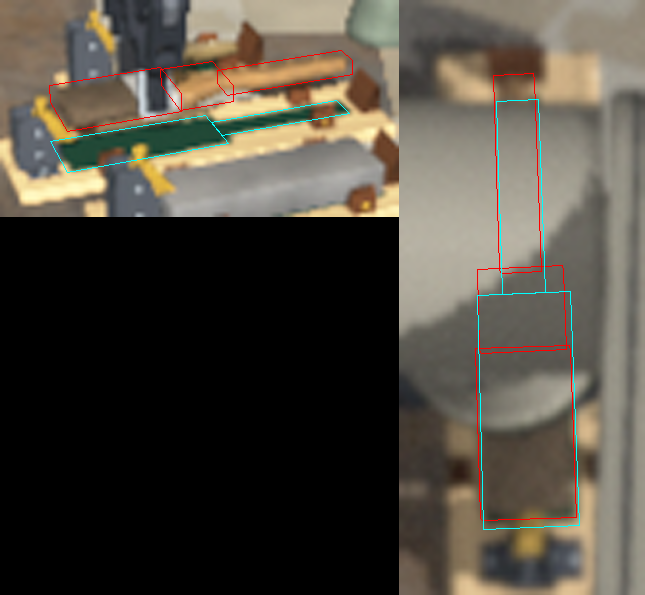

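Call:
arm_command --pt "0 0.004 0 0 0 0" --pt "0 0.008 0 0 0 0" --pt "0 0.012 0 0 0 0" --pt "0 0.016 0 0 0 0" --pt "0 0.02 0 0 0 0" --pt "0 0.024 0 0 0 0" --pt "0 0.028 0 0 0 0" --pt "0 0.031 0 0 0 0" --pt "0 0.032 0 0 0 0" --pt "0 0.032 0 0 0 0"

```text
time: 42.35
tool_pos: [462.7, 50.7, 83.2]
tcp_rot: [-90.0, 0.0, 3.8]
ft_force: [-2.2, 0.5, 3.1]
finger_gap: 45.3
```

Call:
arm_command --pt "0 0.001 0 0 0 0" --pt "0 0.001 0 0 0 0" --pt "0 0.002 0 0 0 0" --pt "0 0.002 0 0 0 0" --pt "0 0.002 0 0 0 0" --pt "0 0.002 0 0 0 0" --pt "0 0.002 0 0 0 0" --pt "0 0.002 0 0 0 0" --pt "0 0.002 0 0 0 0" --pt "0 0.002 0 0 0 0"

```text
time: 43.6
tool_pos: [462.8, 50.7, 83.1]
tcp_rot: [-90.0, 0.0, 3.8]
ft_force: [-14.8, -0.5, 28.5]
finger_gap: 45.5
```

```bash
python3 cmd.py log 0 0.034 0 0 0 0
python3 look.py h20 250 140 360 240 250 130 350 260
```

```text
cmd [462.7  50.7  81. ] [-90.    -0.     3.76]
act [462.8  50.7  83.1] [-9.001e+01  5.000e-02  3.770e+00] F [-14.8  -0.5  28.5] gap 45.5 t 43.6
side scale 3.63
top scale 3.99
```

View pics/h20.png

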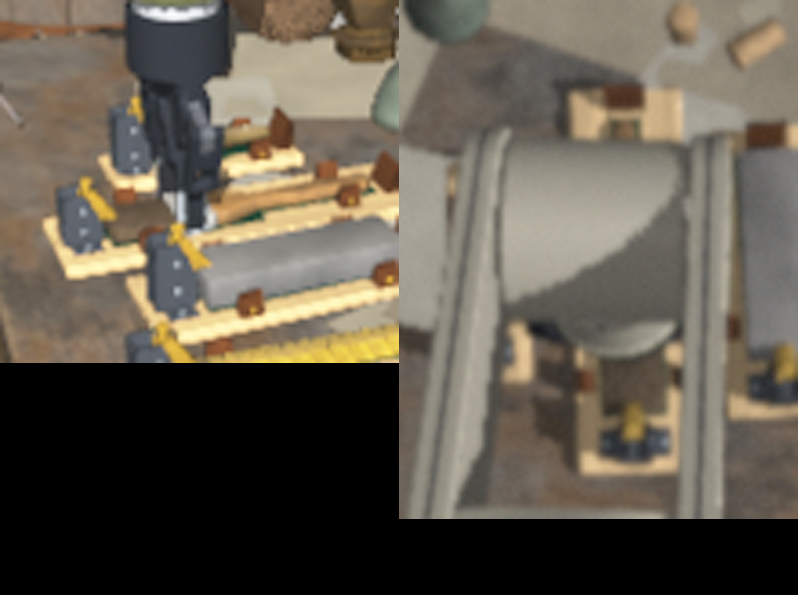

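Call:
arm_command --pt "0 -0.002 0 0 0 0" --pt "0 -0.002 0 0 0 0" --pt "0 -0.002 0 0 0 0" --pt "0 -0.002 0 0 0 0" --pt "0 -0.002 0 0 0 0" --pt "0 -0.015 0 0 0 0" --pt "0 -0.05 0 0 0 0" --pt "0 -0.1 0 0 0 0" --pt "0 -0.15 0 0 0 0" --pt "0 -0.18 0 0 0 0" --jaw -0.6

```text
time: 44.95
tool_pos: [463.6, 50.7, 265.2]
tcp_rot: [-90.0, -0.3, 3.8]
ft_force: [-0.1, 0.3, 0.1]
finger_gap: 68.6
```

Call:
arm_command --pt "0 0 0.04 0 0 0" --pt "-0.02 0 0.1 0 0 0" --pt "-0.05 0 0.16 0 0 0" --pt "-0.08 0 0.22 0 0 0" --pt "-0.1 0 0.28 0 0 0" --pt "-0.1 0 0.34 0 0 0" --pt "-0.1 0 0.39 0 0 0" --pt "-0.1 0 0.42 0 0 0" --pt "-0.1 0 0.42 0 0 0" --pt "-0.1 0 0.42 0 0 0"

```text
time: 46.2
tool_pos: [335.4, 462.6, 261.4]
tcp_rot: [-90.0, -0.0, 3.8]
ft_force: [-0.3, -0.0, 0.6]
finger_gap: 68.6
```

```bash
python3 cmd.py log 0 -0.18 0 0 0 0;python3 cmd.py log -0.1 0 0.42 0 0 0
python3 look.py h21 255 130 405 270 250 130 410 260
python3 - <<'E'
import cv2
a=cv2.imread('pics/full_h21_side.png')[140:265,260:400];b=cv2.imread('pics/full_h21_top.png')[140:260,250:410]
cv2.imwrite('pics/s.png',cv2.resize(a,None,fx=4.8,fy=4.8,interpolation=cv2.INTER_CUBIC));cv2.imwrite('pics/t.png',cv2.resize(b,None,fx=5,fy=5,interpolation=cv2.INTER_CUBIC))
E
```

```text
cmd [462.7  50.7 261. ] [-90.    -0.     3.76]
act [335.4 462.6 261.4] [-90.02  -0.     3.77] F [-0.3 -0.   0.6] gap 68.6 t 46.2
cmd [335.4 463.2 261. ] [-90.    -0.     3.76]
act [335.4 462.6 261.4] [-90.02  -0.     3.77] F [-0.3 -0.   0.6] gap 68.6 t 46.2
side scale 2.66
top scale 2.49
```

View pics/s.png

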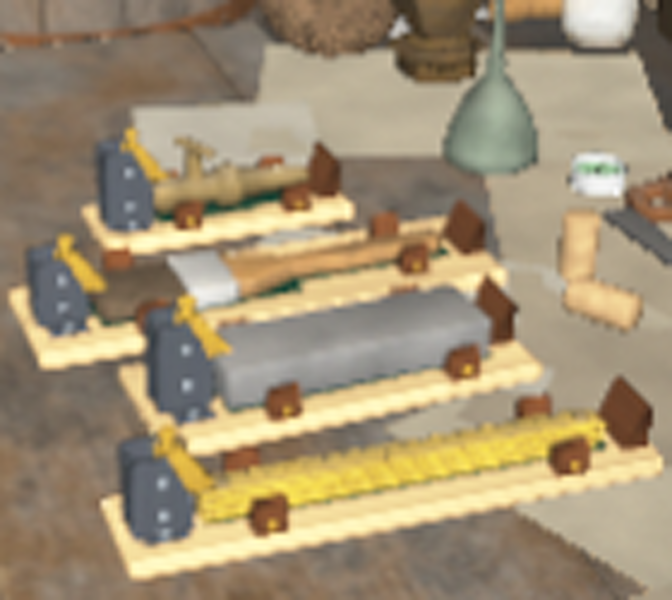

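View pics/t.png

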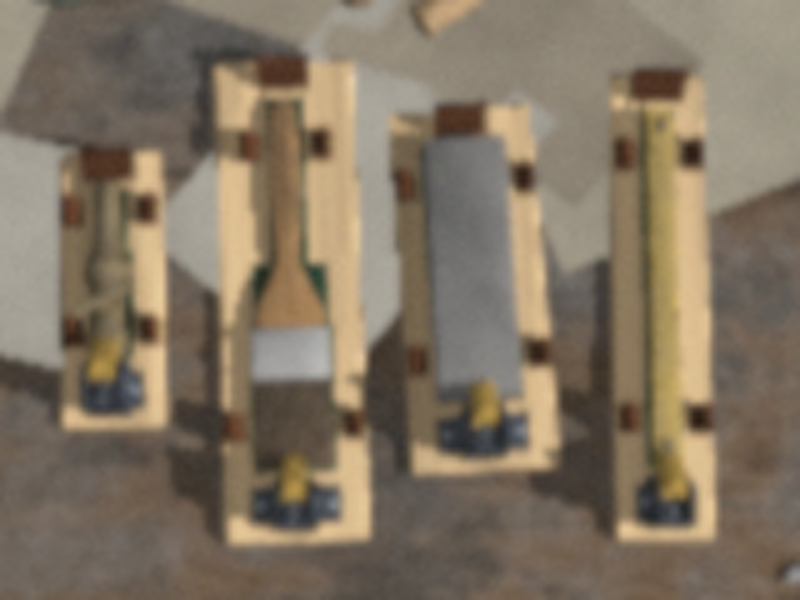

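Run:
```python
from fit import *
a=cv2.imread('pics/full_h21_side.png'); f=5.6
v=cv2.resize(a[150:257,262:402],None,fx=f,fy=f,interpolation=cv2.INTER_CUBIC)
T={'whetstone':(520.9,-51.9,-85.6),'folding_rule':(515.5,-163,-88.6),'barrel_tap':(515.5,158.4,-87.5),'paint_brush':(512.6,54,-86.2)}
for t,p in T.items():
    for b in MOD[t]:
        q=(proj('side',tf(b+[0,0,10],(p[0],p[1],np.radians(p[2]))))-[262,150]+.5)*f
        cv2.polylines(v,[cv2.convexHull(np.round(q).astype(np.int32))],True,(0,0,255),1)
cv2.imwrite('pics/s2.png',v)
```

```text
(no output)
```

View pics/s2.png

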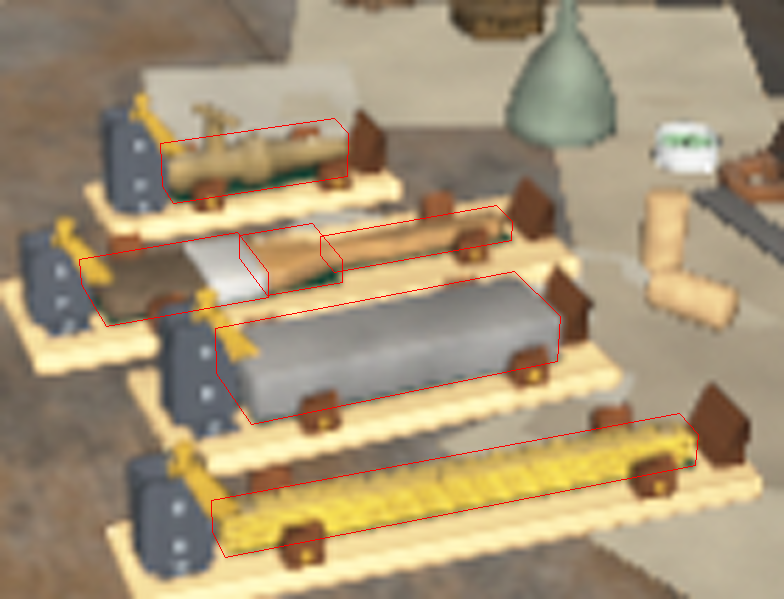

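```bash
python3 -c "
from bench import r
print(r.hand_in()); print(r.sense()['time'])"
```

```text
the job is handed in; nothing more can be done
None
the job is handed in; nothing more can be done
```

I put all four tools in their own cradles in the order listed: whetstone, folding rule, barrel tap, paint brush. I pressed each one down until it reached the floor, let go of it, and then moved the arm clear. The job was handed in at about 46 s. `hand_in` reports no verdict, so the only evidence is my own checks below.

- **Pressing down:** Every tool stopped 10 mm above its pick-up height, as it should on the cradle floor. The wrist felt 22 to 29 N downward, or up to about 32 N with the sideways part. That is well under the wrist limit.
- **Final pictures:** In both cameras each tool lies flat inside its outline, and its bolt is in the same extended position as at the start, over the tool's near end. Outlines of the seated tools drawn on the side picture match all four.

**Disagreements between measurements:**
- **Tap:** The network mask in the top view came out about 4 mm short. I corrected the tap's position from the ends I read in both pictures before placing it.
- **Cradles:** The two cameras' outline fits differed by 2 to 5 mm. For the tap and brush I checked the cradle positions against the wood guides as well. For the stone and rule I made that check only after they were seated, and it agreed to within about 2 mm.
- **Finger opening:** It read 14 mm on the 18 mm rule. The grip held without slipping.

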